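# Fetch the bearing from behind the jar and the tape measure

### The arm

A 6-joint arm with a two-finger parallel gripper is mounted at the origin on a cart in front of the work surface, level with it; the furniture and walls round the work are solid. World frame = base frame: x ahead of the robot, y to its left, z up, the work surface at z = 0. Lengths are in m, angles in degrees, forces in N, time in s.
With the tool pointing down it reaches from about 0.4 to 0.825 m from the base axis. Payload 7 kg.
Tool frame: the origin (TCP) lies on the front face of the gripper's body, between the roots of the fingers; the fingertips stand 66 mm ahead of it and the grasp point (between the pads) lies 47 mm ahead of it; z points along the fingers, y is the line along which they close (so a half turn about z gives the same grasp; the last joint's range is limited). The gripper opens to 88 mm and grips with 3 to 60 N. Pads are 19 mm wide; open, the fingers measure 130 mm over their backs; the gripper's body (78 mm by 193 mm) begins 47 mm behind the grasp point.
Start: joints at [93.799, 20.546, 0.682, 0, -70.136, -16.507], TCP at [0.149, 0.658, 0.292] pointing down, gripper open.
Joint ranges: [-176.03, 176.03], [-82.01, 121.73], [-58.28, 71.71], [-173.87, 95.51], [-174.79, -0.11], [-173.66, 173.66]. Speed limits (degrees/s): [136.94, 136.94, 172.46, 180, 180, 180].

### API

Orientations are given as [roll, pitch, yaw] about the fixed x, y, z axes, in that order (R = Rz(yaw) Ry(pitch) Rx(roll)).
In Python, from plant import ctrl gives the robot as it stands.
- The arm moves only by the tool send_rows, never from a script. Its argument "deltas" is a list of rows, each a list of 2 entries, a list of its own where there are three numbers: the shift along the tool's x, y, z each as a share of 800 mm, from -1 to 1, then the turn about the tool's z as a share of 90 degrees, from -1 to 1. A call has exactly 5 rows; each row is the pose to reach, as a shift and turn from the pose commanded when the call began, along the tool's axes at that moment; what a row does not reach only later rows make up. A row lasts 1/12 s, in which the tool goes at most 41.7 mm and 7.16 degrees, less where a joint would pass 70% of its speed; a pose out of reach is approached as far as the arm can. A call with a number of a shift or a turn outside -1 to 1 is refused whole. A call with a gripper value outside its range is refused whole. "gripper" is the opening, from 0 (shut) to 1 (fully open), set as the call begins (left out, the last holds). The fingers move at their own pace and stop on an object; the grip force is fixed at half the most. Time passes only in rows, so rows that repeat a pose let the fingers close, or fill a call up. It gives the time, the measured TCP pose, the force, the opening and the grip force at its end, in the units of the state.
- ctrl.get_obs(): the state, without advancing time (a new reading comes with each control period).
- ctrl.snapshot(name): name is "side" or "top" or "wrist"; returns a dict with "color" (384x512x3 uint8, red, green, blue), "vertical_fov" (degrees; the focal length in pixels is half the picture's height over the tangent of half this angle, whatever the lens; pixels are square), "cx", "cy" (the principal point, pixels), "rvec" (rotation vector, rad) and "tvec" (3), from world to camera coordinates, as OpenCV has them. Camera axes: x right, y down, z forward; pixel columns grow to the right and rows downward; lengths in m; the calibration is good to about 2 mm. A picture is of the moment at which its call begins. There is no depth.
- ctrl.close_job(): hands the job in; it is judged then, once.
Trained networks look in a picture, given as the dict that the camera call returned (one of the last four; its "shot" number tells which), for a name from the list of things; names that differ only in an ending like _2 or _b are one class to them, and where a whole thing is asked for, a point or a joint stands for the part that bears it (a point fixed in the world has none). Each returns a list of dicts, best first, with "conf" (0 to 1); they miss things now and then, are a little off and sometimes report something else, mostly with a low value. They report only what shows in the picture. A call takes as long as a camera call. They do not tell look-alikes from the thing itself.
- ctrl.boxes_of(picture, thing): "xy" ([column, row] as shares, 0 to 1, of the picture: columns of its width, rows of its height, amid what is visible of it).
- ctrl.cut_out(picture, thing): "pixels" (384x512 bool, what is visible of it) and "xy" ([column, row] as shares, 0 to 1, of the picture: columns of its width, rows of its height, amid what is visible of it).
The state is a dict: "clock": time; "joint_pos": joint angles; "qvel": joint speeds; "tau": joint torques, N m; "tool_pos": TCP position; "orientation": TCP orientation; "force": force on the tool from outside, world axes, zero at the start; "moment": the same for the moment, N m; "opening": finger opening in m; "gripper_force": force on a finger pad.
Only numpy, scipy, OpenCV 4.12 (cv2) and the standard library are available. Lean on these libraries where they do the work, as an engineer would, in place of code of your own. Each camera call takes 0.05 s, during which the arm holds its last target. There are 200 camera calls.

### The job

The bearing lies at the back of the plywood carrier, hemmed in by the screw jar and the tape measure: first lift those two out and stand both upright on the grey mat, then lay the bearing flat and fully home in the round recess of the green housing block. When it is in, put the jar back in its round red tray and the tape measure back in its yellow tray, both standing flat on the tray floors as before. Keep the jar upright throughout, and leave the roll of black tape and the spark plug alone.

Things in the scene. Friction and masses are not known exactly. Their poses are not given: they have to be found in the camera images.
- jar: clear glass jar of screws with a red lid, to be moved: round, 70 mm across and 81 mm tall, 0.28 kg before a variation of some 20 %; the lid (66 mm across, the top 15 mm) is fixed to it. Origin: centre of its underside; z up. It starts in jar_bay. (A similar jar and a similar bearing lie fixed farther back on the bench, away from the carrier: not those.)
- tape_measure: red tape measure standing on its narrow edge, to be moved: 40 mm (its x) by 80 mm (its y) by 68 mm tall, about 0.22 kg. The grippable case is 38 mm thick along x, runs from y = -26 to +40 mm and is 64 mm tall; a small metal tongue sticks out low at the -y end. Origin: centre of the underside of the 40 x 80 footprint; z up (at rest it leans up to 3 degrees). It starts in tape_bay, its y along the bay's y.
- bearing: ball bearing, steel ring lying flat, to be moved: 47 mm outside, 14 mm thick, 0.12 kg; solid in the middle as far as grasping goes, so grip it across the outside. Origin: centre of its underside; z up. It starts on the plywood board of the carrier (board top at z = 0.010), between and behind the two trays.
- jar_bay: round red tray, the jar's own place, fixed: 86 mm outside, inside 78 mm, floor 3 mm thick, rim 8 mm above its underside. Origin: centre of its underside, which lies 10 mm above the bench on the plywood carrier (145 x 236 mm board, 10 mm thick, strips 12 mm high along its front and back edges). The red and the yellow tray stand side by side on the carrier, 110 mm between centres; which is left and which is right varies.
- tape_bay: rectangular yellow tray, the tape measure's own place, fixed: 56 mm (its x) by 98 mm (its y) outside, walls 4 mm, inside 48 x 90 mm, floor 4 mm thick, rim 8 mm above its underside. Origin: centre of its underside, 10 mm above the bench. Its x axis lies along the line joining the two trays; its -y axis points to the back of the carrier, where the bearing is: the bearing starts 48 to 56 mm that way from the line joining the two tray centres, halfway between them.
- mat: flat grey mat, fixed on the bench, the side area to clear things on to: 110 mm (its x) by 170 mm (its y), 4 mm thick. Origin: centre of its underside, at bench height; both things fit side by side along its y.
- seat: green square housing block, fixed on the bench: 80 x 80 mm, 16 mm tall, with a round recess 53 mm across and 4 mm deep in the middle of its top (recess floor 12 mm above the underside); four small screw heads in the corners stand 1 mm proud. Origin: centre of its underside; z up. The bearing goes flat into the recess and then stands 10 mm out of it.
- black_tape: bystander: roll of black tape, 64 mm across, 18 mm tall, lying flat; leave alone. Origin: centre of its underside.
- spark_plug: bystander: spark plug lying on the bench, 63 mm long, 21 mm thick; leave alone. Origin: centre of its underside.
Things that resemble listed ones, but are neither listed nor needed, are in the scene too. Leave any blue or purple look-alike of the bearing alone.

How it is judged:
By the outcome, as a careful person would: the job done as asked, in the order asked, and still so for the second after the job is handed in, with the robot touching nothing.
It also fails if it takes over 99 s, if anything falls off the work surface, if the arm or the gripper's body presses on something with over 40 N, if the wrist force passes 120 N, or if a joint passes its speed limit or range.

## Working session

There is one attempt and no reset: what is moved stays moved. The work goes in short steps, Python scripts to look and compute and a tool call to move; the robot and the scene stay as the last step left them, time stands still between calls to the robot, and variables do not carry over. Pictures are saved under pics/ and viewed, at most 20 in all, crops included, and the job is handed in when it is done.

Besides the shell and the picture viewer there is one more tool, called after "Request:" as name(argument=value, ...), one argument or row to a line, values as JSON. send_rows: Moves the arm, as the interface text tells. Shift numbers are shares of 800 mm and turn numbers shares of 90 degrees, none past 1 either way. Its arguments: {"type":"object","properties":{"deltas":{"type":"array","items":{"type":"array"}},"gripper":{"type":"number"}},"required":["deltas"]}

```bash
mkdir -p pics; ls
cat > h.py <<'E'
import numpy as np, cv2
from plant import ctrl
from scipy.spatial.transform import Rotation as R
def shot(n,f=None):
    s=ctrl.snapshot(n)
    if f: cv2.imwrite('pics/'+f,s['color'][:,:,::-1])
    return s
def K(s):
    h,w=s['color'].shape[:2]; f=h/2/np.tan(np.radians(s['vertical_fov'])/2)
    return np.array([[f,0,s['cx']],[0,f,s['cy']],[0,0,1.]])
def back(s,px,z):
    M=cv2.Rodrigues(np.array(s['rvec'],float))[0]; t=np.array(s['tvec'],float).ravel()
    d=M.T@np.linalg.inv(K(s))@np.array([px[0],px[1],1.]); c=-M.T@t
    return c+d*(z-c[2])/d[2]
def proj(s,P):
    return cv2.projectPoints(np.array(P,float).reshape(-1,3),np.array(s['rvec'],float),np.array(s['tvec'],float),K(s),None)[0].reshape(-1,2)
def pose():
    o=ctrl.get_obs(); return np.array(o['tool_pos']),R.from_euler('xyz',o['orientation'],degrees=True)
E
python3 - <<'E'
from h import *
o=ctrl.get_obs(); print(o)
for n in ['side','top','wrist']:
    s=shot(n,n+'0.png'); print(n,s['vertical_fov'],s['cx'],s['cy'],s['rvec'],s['tvec'],s.keys())
    if n!='side':
      for t in ['jar','tape_measure','bearing','jar_bay','tape_bay','mat','seat','black_tape','spark_plug']:
        for b in ctrl.cut_out(s,t)[:3]:
            x=b['xy'];p=(x[0]*512,x[1]*384);print(t,round(b['conf'],2),np.round(p),b['pixels'].sum(),back(s,p,0.02).round(3))
E
```

```text
pics
{'clock': 0.0, 'joint_pos': array([ 9.37974408e+01,  2.05890060e+01,  6.33901905e-01, -1.89503124e-02,
       -7.01347919e+01, -1.65048103e+01]), 'qvel': array([-0.0393142 , -0.04098462, -0.04292609,  0.15403748, -0.00864449,
       -0.01882782]), 'tau': array([ 3.05624730e-03, -5.82729042e+01,  2.93053901e+01,  6.99692041e+00,
        7.10288499e-03, -1.56107162e-04]), 'tool_pos': array([0.14844387, 0.65808985, 0.29125466]), 'orientation': array([ 1.79908747e+02, -8.46076161e-03, -1.27138162e+01]), 'force': array([ 0.5792845 , -0.48400862, -0.27078853]), 'moment': array([-0.02434427,  0.00499956, -0.02834812]), 'gripper_force': 0.0, 'opening': 0.08761208065391031}
side 51.79408497489919 259.34256750678816 192.34804906995103 [ 0.3563116   2.57853229 -1.49463613] [ 0.430354   -0.16017167  1.25603953] dict_keys(['color', 'vertical_fov', 'cx', 'cy', 'rvec', 'tvec', 'shot'])
top 46.74273303005234 261.7366921605243 197.32732570369168 [ 2.14653814 -2.20619472  0.10863205] [0.31172457 0.5267518  0.86876062] dict_keys(['color', 'vertical_fov', 'cx', 'cy', 'rvec', 'tvec', 'shot'])
jar 0.
[... 200 characters left out ...]
ring 0.74 [302. 155.] 391 [0.62  0.213 0.02 ]
bearing 0.69 [204. 167.] 420 [0.601 0.413 0.02 ]
jar_bay 0.49 [272. 190.] 230 [0.55  0.275 0.02 ]
jar_bay 0.17 [205. 302.] 188 [0.332 0.415 0.02 ]
tape_bay 0.59 [323. 172.] 632 [0.584 0.171 0.02 ]
tape_bay 0.24 [334. 172.] 786 [0.582 0.149 0.02 ]
mat 0.95 [281. 269.] 4589 [0.392 0.262 0.02 ]
seat 0.67 [184. 222.] 1602 [0.489 0.455 0.02 ]
black_tape 0.55 [206. 121.] 694 [0.696 0.406 0.02 ]
spark_plug 0.78 [206. 300.] 188 [0.336 0.413 0.02 ]
wrist 66.96575465666282 253.68449386093164 190.10813344659735 [-1.85134934  2.3166189   0.30093785] [ 0.67374023 -0.03267057  0.38932726] dict_keys(['color', 'vertical_fov', 'cx', 'cy', 'rvec', 'tvec', 'shot'])
```

```bash
python3 -c "
import cv2
a=cv2.imread('pics/top0.png')[90:330,140:380];cv2.imwrite('pics/t0c.png',cv2.resize(a,(600,600),interpolation=cv2.INTER_CUBIC))"
```

```text
(no output)
```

View pics/t0c.png

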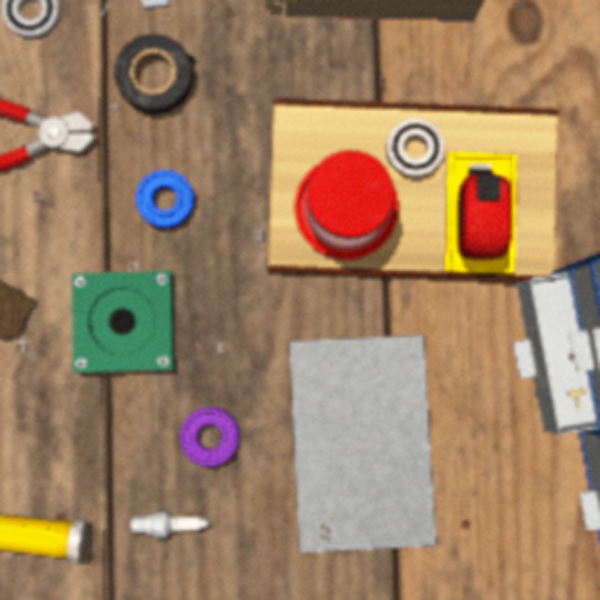

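View pics/side0.png

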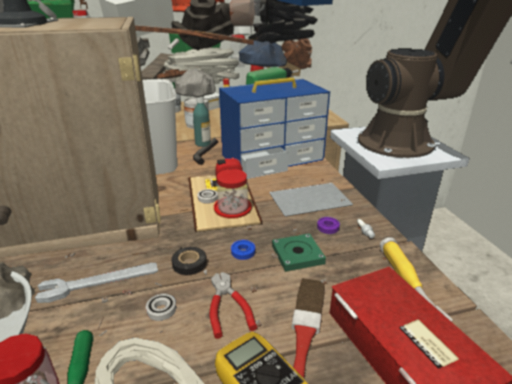

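Top view (crop scale 2.5, offset 140/90): jar on the left of the carrier, full-picture px (280,170), tape measure right (334,173), grey mat (285,267), and seat (189,219).
Bearing candidates in that view are steel at (306,150) on the carrier, blue (206,170), purple (224,265), and steel at the far back (152,94). The one at (306,150) fits: it is steel, on the carrier, between and behind the trays. The enlarged crop confirms it.

Run:
```python
from h import *
s=shot('top'); hsv=cv2.cvtColor(s['color'],cv2.COLOR_RGB2HSV)
def seg(lo,hi,roi):
    m=cv2.inRange(hsv,np.array(lo),np.array(hi)); k=np.zeros_like(m); x0,y0,x1,y1=roi; k[y0:y1,x0:x1]=m[y0:y1,x0:x1]
    c=cv2.findContours(k,cv2.RETR_EXTERNAL,cv2.CHAIN_APPROX_NONE)[0]; return max(c,key=cv2.contourArea)
def rect(name,c,z):
    p=np.array([back(s,q[0],z)[:2] for q in c]); (cx,cy),wh,a=cv2.minAreaRect((p*1000).astype(np.float32)); print(name,(cx/1000,cy/1000),wh,a)
rect('seat',seg([60,80,40],[90,255,255],(160,190,220,250)),.016)
rect('mat',seg([0,0,120],[180,30,255],(250,215,325,318)),.004)
rect('tray',seg([24,150,100],[35,255,255],(310,140,360,210)),.018)
rect('board',seg([10,30,100],[35,255,255],(243,125,370,205)),.01)
# lid
c=seg([0,180,120],[10,255,255],(250,140,310,200)); print(cv2.boundingRect(c))
g=cv2.cvtColor(s['color'],cv2.COLOR_RGB2GRAY)
cc=seg([0,0,0],[180,60,90],(294,138,320,162)); print('bearing dark',back(s,np.array(cv2.minEnclosingCircle(cc)[0]),.024),cv2.minEnclosingCircle(cc))
for t in ['bearing','jar','jar_bay','tape_measure']:
  for b in ctrl.cut_out(s,t)[:3]:
    cnt=max(cv2.findContours(b['pixels'].astype(np.uint8),cv2.RETR_EXTERNAL,cv2.CHAIN_APPROX_NONE)[0],key=cv2.contourArea)
    cc=cv2.minEnclosingCircle(cnt); print(t,b['conf'],cc,back(s,cc[0],.024 if t=='bearing' else .094))
    if t=='tape_measure': rect('tm',cnt,.075)
# lid circle by red top
m=((hsv[...,0]<10)|(hsv[...,0]>170))&(hsv[...,1]>200)&(hsv[...,2]>180); print('lid',np.argwhere(m[140:200,250:315]).mean(0)+[140,250],m[140:200,250:315].sum())
cv2.imwrite('pics/top1c.png',cv2.resize(s['color'][100:340,300:512,::-1],None,fx=2.5,fy=2.5,interpolation=cv2.INTER_CUBIC))
M=cv2.Rodrigues(np.array(s['rvec']))[0];print('cam',-M.T@np.array(s['tvec']))
```

```text
seat (0.49762310791015624, 0.4452330322265625) (79.28019714355469, 79.49542236328125) 0.8436518311500549
mat (0.3944071044921875, 0.25530610656738284) (168.83160400390625, 108.65892028808594) 1.1602894067764282
tray (0.5780311279296875, 0.1530814208984375) (57.131954193115234, 98.4926986694336) 87.4008560180664
board (0.6023482666015625, 0.20324191284179688) (261.34033203125, 164.22866821289062) 88.49153900146484
(258, 150, 42, 44)
bearing dark [0.61663166 0.20006916 0.024     ] ((308.5, 156.0), 0.5001000165939331)
bearing 0.83 ((205.33253479003906, 169.2703399658203), 11.795076370239258) [0.59506075 0.40945861 0.024     ]
bearing 0.67 ((305.1031188964844, 149.07977294921875), 11.298040390014648) [0.63104308 0.20643404 0.024     ]
jar 0.68 ((278.5, 169.5), 19.65970230102539) [0.57969904 0.26507188 0.094     ]
jar_bay 0.79 ((277.8507080078125, 173.60791015625), 21.158126831054688) [0.57201518 0.26652003 0.094     ]
tape_measure 0.77 ((332.5, 174.7432403564453), 19.06732940673828) [0.56714808 0.16491005 0.094     ]
tm (0.5703432006835938, 0.1616267852783203) (43.763427734375, 71.31674194335938) 87.42496490478516
lid [167.94879518 278.22991968] 996
cam [0.45193645 0.30397021 0.91254601]
```

View pics/top1c.png

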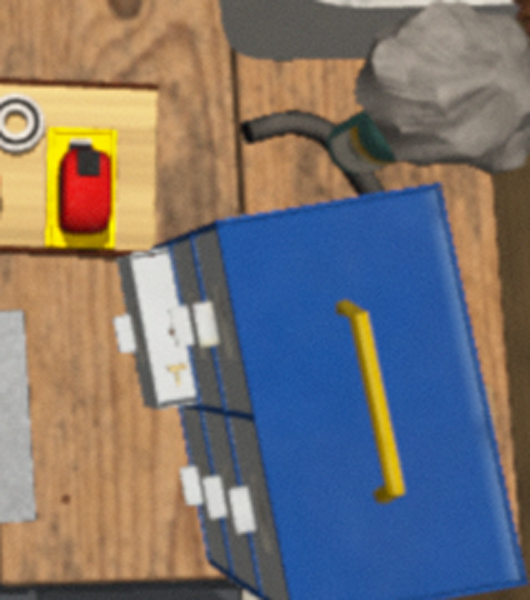

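Top view: our steel bearing is at crop (18,122), the tape measure at (85,188), and the blue drawer unit with a pulled-out drawer sits close to the right front corner of the carrier at crop (120–200, 250–405). I'll triangulate the drawer unit for clearance.

```bash
cat >> h.py <<'E'
def go(x,y,z,yaw):
    "shares for TCP target from measured pose"
    p,r=pose(); d=r.inv().apply(np.array([x,y,z])-p)/0.8
    dy=(yaw-r.as_euler('xyz',degrees=True)[2]+180)%360-180
    print('->',(x,y,z,yaw),'shares',d.round(4),'turn',round(-dy/90,4),'dist mm',np.linalg.norm(d)*800)
E
python3 - <<'E'
from h import *
a=shot('top');b=shot('side');w=shot('wrist','w0.png')
def tri(p,q):
    P=[K(s)@np.hstack([cv2.Rodrigues(np.array(s['rvec'],float))[0],np.array(s['tvec'],float).reshape(3,1)]) for s in (a,b)]
    X=cv2.triangulatePoints(P[0],P[1],np.array(p,float).reshape(2,1),np.array(q,float).reshape(2,1)).ravel();X=X[:3]/X[3]
    print(X.round(3),proj(a,X).round(1),p,proj(b,X).round(1),q)
tri((388,192),(221,91)); tri((349,203),(242,158))
p,r=pose(); M=cv2.Rodrigues(np.array(w['rvec'],float))[0]; c=-M.T@np.array(w['tvec'],float).ravel()
print('cam in tool',r.inv().apply(c-p),'\n',(M@r.as_matrix()).round(2))
print('lid',back(a,(278.2,167.9),.091))
go(.575,.3,.292,-2.6); go(.53,.29,.292,-2.6)
E
python3 -c "
import cv2
a=cv2.imread('pics/side0.png')[60:250,180:340];cv2.imwrite('pics/sc.png',cv2.resize(a,None,fx=3,fy=3,interpolation=2))"
```

```text
[0.541 0.096 0.225] [[390.6 178. ]] (388, 192) [[232.5  92.2]] (221, 91)
[0.521 0.129 0.065] [[349.8 200. ]] (349, 203) [[244.9 158.4]] (242, 158)
cam in tool [ 0.0681935   0.00130198 -0.09269266] 
 [[-0.    1.    0.  ]
 [-0.97 -0.   -0.26]
 [-0.26 -0.    0.97]]
lid [0.58320248 0.26539583 0.091     ]
-> (0.575, 0.3, 0.292, -2.6) shares [6.186e-01 3.198e-01 2.000e-04] turn -0.1123 dist mm 557.0992068153178
-> (0.53, 0.29, 0.292, -2.6) shares [5.665e-01 3.443e-01 2.000e-04] turn -0.1123 dist mm 530.3481218186554
```

View pics/sc.png

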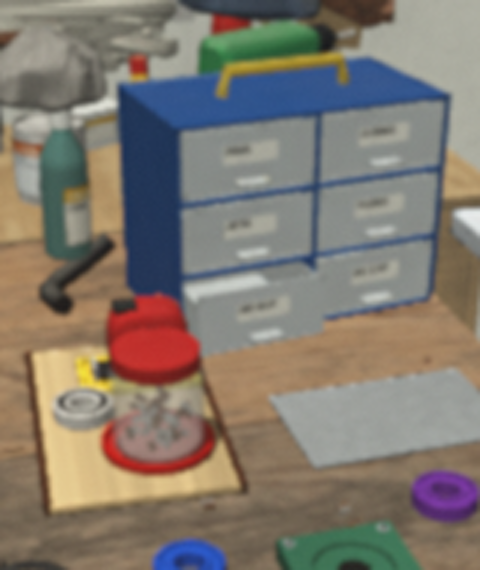

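Side crop (scale 3, offset 180/60): the jar stands in the red tray at (155,440) with the tape measure behind it. The drawer unit's near top corner is at (178,130) and the open bottom drawer's at (187,287), which is low.

Run:
```python
from h import *
a=shot('top');b=shot('side')
def tri(p,q):
    P=[K(s)@np.hstack([cv2.Rodrigues(np.array(s['rvec'],float))[0],np.array(s['tvec'],float).reshape(3,1)]) for s in (a,b)]
    X=cv2.triangulatePoints(P[0],P[1],np.array(p,float).reshape(2,1),np.array(q,float).reshape(2,1)).ravel();X=X[:3]/X[3]
    print(X.round(3),proj(a,X).round(1),p,proj(b,X).round(1),q)
tri((388,191),(239,103)); tri((349,203),(242,156)); tri((475,175),(220,88));tri((388,191),(239,128))
```

```text
[0.524 0.093 0.196] [[388.1 190.6]] (388, 191) [[239.3 103.1]] (239, 103)
[0.521 0.13  0.071] [[349.8 199.9]] (349, 203) [[245.1 156.4]] (242, 156)
[ 0.545 -0.049  0.197] [[474.9 175.4]] (475, 175) [[219.7  87.9]] (220, 88)
[0.527 0.074 0.127] [[387.5 193. ]] (388, 191) [[237.2 127.7]] (239, 128)
```

Request:
send_rows(
  deltas=[
    [[0.05, 0.03, 0], -0.08],
    [[0.1, 0.06, 0], -0.112],
    [[0.15, 0.09, 0], -0.112],
    [[0.2, 0.115, 0], -0.112],
    [[0.24, 0.14, 0], -0.112],
  ],
)

```text
clock: 1.97
tool_pos: [0.3021, 0.5152, 0.2924]
orientation: [-180.0, -0.0, -2.6]
force: [0.8, 0.6, 0.6]
opening: 0.0878
gripper_force: 0.0
```

Request:
send_rows(
  deltas=[
    [[0.039, 0.033, 0], 0],
    [[0.078, 0.066, 0], 0],
    [[0.117, 0.099, 0], 0],
    [[0.156, 0.132, 0], 0],
    [[0.194, 0.163, 0], 0],
  ],
)

```text
clock: 2.38
tool_pos: [0.4512, 0.3774, 0.2926]
orientation: [-180.0, -0.0, -2.6]
force: [0.2, 1.0, -0.2]
opening: 0.0876
gripper_force: 0.0
```

Request:
send_rows(
  deltas=[
    [[0.039, 0.033, 0], 0],
    [[0.078, 0.066, 0], 0],
    [[0.117, 0.099, 0], 0],
    [[0.156, 0.132, 0], 0],
    [[0.194, 0.163, 0], 0],
  ],
)

```text
clock: 2.8
tool_pos: [0.6004, 0.24, 0.2925]
orientation: [-180.0, -0.0, -2.6]
force: [0.3, 2.1, 0.3]
opening: 0.0875
gripper_force: 0.0
```

Run:
```python
from h import *
print(pose()[0],ctrl.get_obs()['clock'])
s=shot('wrist','w1.png'); cv2.imwrite('pics/w1b.png',cv2.resize(s['color'][:,:,::-1],(768,576),interpolation=2))
for n,P in dict(jar=(.5832,.2645,.094),tape=(.571,.155,.078),bear=(.6315,.206,.024),tb=(.578,.153,.018)).items(): print(n,proj(s,P).round())
for t in ['jar','tape_measure','bearing','jar_bay','tape_bay']:
    for b in ctrl.cut_out(s,t)[:2]:
        x=b['xy'];p=(x[0]*512,x[1]*384);print(t,round(b['conf'],2),np.round(p),back(s,p,dict(jar=.094,tape_measure=.07,bearing=.024).get(t,.018)).round(4))
```

```text
[0.60038672 0.24000302 0.2924523 ] 2.8
jar [[230. 199.]]
tape [[331. 201.]]
bear [[279. 143.]]
tb [[321. 182.]]
jar 0.71 [235. 193.] [0.5891 0.2593 0.094 ]
tape_measure 0.57 [325. 191.] [0.5808 0.1602 0.07  ]
bearing 0.83 [167. 296.] [0.4229 0.3706 0.024 ]
bearing 0.74 [287. 144.] [0.6304 0.1964 0.024 ]
jar_bay 0.88 [240. 156.] [0.6173 0.2553 0.018 ]
tape_bay 0.9 [314. 159.] [0.609  0.1622 0.018 ]
```

View pics/w1b.png

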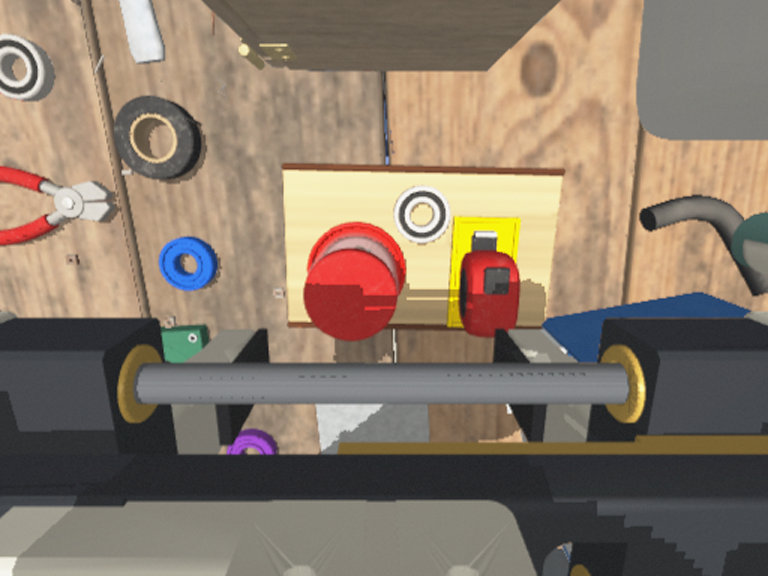

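Wrist view (scale 1.5): jar lid at (352,293), tape top at (490,293), our bearing at (422,214), yellow tray back corners at (454,217) and (520,218), back strip along row 170.

Run:
```python
from h import *
s=shot('wrist')
for n,p,z in [('lid',(352,293),.094),('lidL',(304,293),.094),('lidR',(400,293),.094),('bear',(422,214),.024),('bL',(394,214),.022),('bR',(450,214),.022),('bTop',(422,185),.022),('bBot',(422,243),.022),('trBL',(454,217),.018),('trBR',(520,218),.018),('trFL',(447,328),.018),('tapeL',(461,300),.075),('tapeR',(519,300),.075),('tapeBackTop',(487,252),.07),('tapeFront',(490,336),.06),('boardBL',(283,165),.01),('boardBR',(564,170),.01),('rimL',(308,260),.018),('rimTop',(357,222),.018),('rimR',(406,265),.018),('cup',(420,70),.3)]:
    print(n,back(s,np.array(p)/1.5,z).round(4))
```

```text
lid [0.5851 0.2614 0.094 ]
lidL [0.5866 0.2947 0.094 ]
lidR [0.5835 0.2281 0.094 ]
bear [0.6301 0.2054 0.024 ]
bL [0.631  0.2283 0.022 ]
bR [0.6289 0.1821 0.022 ]
bTop [0.6533 0.2047 0.022 ]
bBot [0.6058 0.2058 0.022 ]
trBL [0.6258 0.1782 0.018 ]
trBR [0.6224 0.123  0.018 ]
trFL [0.5274 0.1847 0.018 ]
tapeL [0.5706 0.1824 0.075 ]
tapeR [0.5686 0.1394 0.075 ]
tapeBackTop [0.605  0.1625 0.07  ]
tapeFront [0.535  0.1567 0.06  ]
boardBL [0.6744 0.3185 0.01  ]
boardBR [0.6596 0.0853 0.01  ]
rimL [0.5949 0.3035 0.018 ]
rimTop [0.6254 0.2595 0.018 ]
rimR [0.5866 0.2196 0.018 ]
cup [0.6835 0.23   0.3   ]
```

Request:
send_rows(
  deltas=[
    [[-0.0205, -0.0266, 0.02], 0],
    [[-0.0205, -0.0266, 0.065], 0],
    [[-0.0205, -0.0266, 0.11], 0],
    [[-0.0205, -0.0266, 0.15], 0],
    [[-0.0205, -0.0266, 0.18], 0],
  ],
)

```text
clock: 3.57
tool_pos: [0.5817, 0.2648, 0.1459]
orientation: [180.0, 0.1, -2.5]
force: [0.4, 0.4, -0.2]
opening: 0.0874
gripper_force: 0.0
```

Run:
```python
from h import *
s=shot('wrist','w2.png'); print(pose()[0])
P,r=pose()
print('grasp pt px',proj(s,P+r.apply([0,0,.047])),'tips z',proj(s,P+r.apply([0,0,.05])))
go(.585,.262,.102,-2.6)
```

```text
[0.57997882 0.26352769 0.14134705]
grasp pt px [[254.24886172 246.77932235]] tips z [[254.25819921 244.39201417]]
-> (0.585, 0.262, 0.102, -2.6) shares [0.0067 0.0014 0.0491] turn 0.0005 dist mm 39.695547213542746
```

View pics/w2.png

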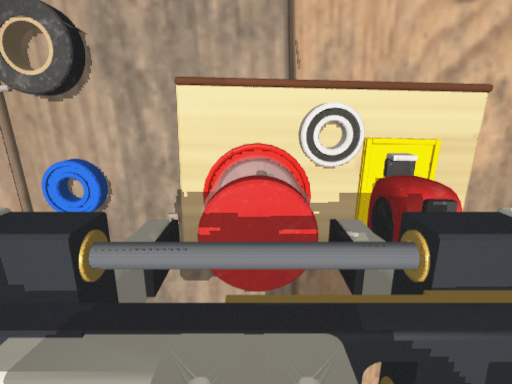

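Wrist view: lid between the fingers, centre about (258,232) against the grasp axis at (254,247), so the jar sits about 6 mm farther in +x and is laterally centred. Re-read the settled pose.

Run:
```python
from h import *
for i in range(3):
    print(pose()[0],ctrl.get_obs()['qvel'].round(2)); ctrl.snapshot('wrist')
go(.586,.262,.102,-2.6)
```

```text
[0.57997882 0.26352769 0.14134705] [-0.3  -1.26  1.97 -0.4  -7.49  0.05]
[0.58069433 0.26362347 0.14409396] [-0.41 -3.    4.46  1.7  -3.96  0.04]
[0.58230494 0.26430535 0.14702862] [-0.5  -2.5   3.31  1.19 -1.1   0.  ]
-> (0.586, 0.262, 0.102, -2.6) shares [0.0032 0.0035 0.0588] turn 0.001 dist mm 47.19986029568863
```

Request:
send_rows(
  deltas=[
    [[0.001, 0, 0.02], 0],
    [[0.001, 0, 0.04], 0],
    [[0.001, 0, 0.053], 0],
    [[0.001, 0, 0.058], 0],
    [[0.001, 0, 0.058], 0],
  ],
)

```text
clock: 4.18
tool_pos: [0.5846, 0.2641, 0.1022]
orientation: [-180.0, -0.0, -2.6]
force: [0.1, -0.1, 0.1]
opening: 0.0874
gripper_force: 0.0
```

Request:
send_rows(
  deltas=[
    [[0, 0, 0], 0],
    [[0, 0, 0], 0],
    [[0, 0, 0], 0],
    [[0, 0, 0], 0],
    [[0, 0, 0], 0],
  ],
  gripper=0.6,
)

```text
clock: 4.6
tool_pos: [0.5848, 0.2638, 0.1027]
orientation: [-180.0, -0.0, -2.6]
force: [-1.4, -1.7, 5.8]
opening: 0.0688
gripper_force: 30.0
```

Request:
send_rows(
  deltas=[
    [[0, 0, -0.02], 0],
    [[0, 0, -0.045], 0],
    [[0, 0, -0.075], 0],
    [[-0.03, 0.003, -0.075], 0],
    [[-0.065, 0.007, -0.075], 0],
  ],
)

```text
clock: 5.02
tool_pos: [0.5333, 0.2611, 0.1626]
orientation: [-179.9, -0.1, -2.7]
force: [-1.1, 1.2, -3.5]
opening: 0.0691
gripper_force: 30.0
```

Request:
send_rows(
  deltas=[
    [[-0.035, 0.004, 0], 0],
    [[-0.07, 0.008, 0], 0],
    [[-0.1, 0.011, 0], 0],
    [[-0.114, 0.0124, 0], 0],
    [[-0.114, 0.0124, 0], 0],
  ],
)

```text
clock: 5.43
tool_pos: [0.4385, 0.2543, 0.1619]
orientation: [180.0, 0.0, -2.6]
force: [-0.2, 0.1, -2.8]
opening: 0.069
gripper_force: 30.0
```

Request:
send_rows(
  deltas=[
    [[0, 0, 0.02], 0],
    [[0, 0, 0.045], 0],
    [[0, 0, 0.065], 0],
    [[0, 0, 0.075], 0],
    [[0, 0, 0.075], 0],
  ],
)

```text
clock: 5.85
tool_pos: [0.4406, 0.2542, 0.0999]
orientation: [179.8, 0.1, -2.7]
force: [0.2, -0.8, -2.3]
opening: 0.0691
gripper_force: 30.0
```

Run:
```python
from h import *
s=shot('top','top2.png'); cv2.imwrite('pics/top2c.png',cv2.resize(s['color'][90:330,140:390,::-1],None,fx=2.4,fy=2.4,interpolation=2));o=ctrl.get_obs();print(o['tool_pos'],o['force'],o['opening'],proj(s,(.441,.255,.004)))
```

```text
[0.44096591 0.25461481 0.10105028] [-1.00301611  0.78221781 -2.32021039] 0.0690267695023213 [[283.68562406 243.70875504]]
```

View pics/top2c.png

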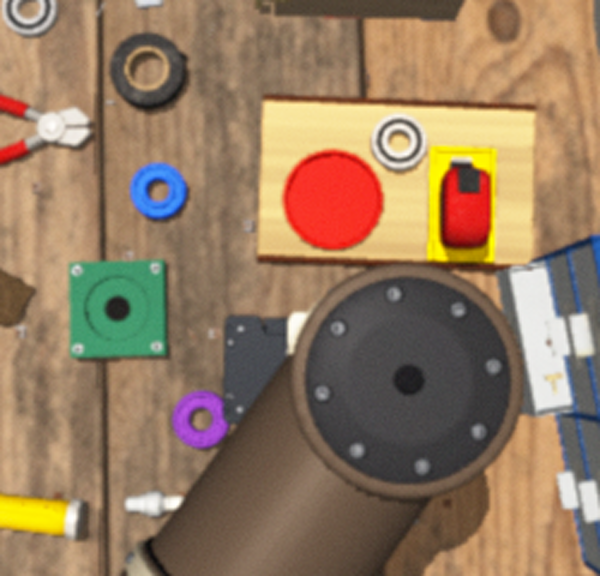

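Top view: jar is held over the mat and the red tray is empty, its disc centred at crop (333,200), so it can now be measured.

Request:
send_rows(
  deltas=[
    [[0, 0, 0.004], 0],
    [[0, 0, 0.007], 0],
    [[0, 0, 0.009], 0],
    [[0, 0, 0.01], 0],
    [[0, 0, 0.0105], 0],
  ],
)

```text
clock: 6.32
tool_pos: [0.4408, 0.2549, 0.0937]
orientation: [-180.0, -0.0, -2.6]
force: [-3.2, -0.1, 4.6]
opening: 0.0693
gripper_force: 30.0
```

Request:
send_rows(
  deltas=[
    [[0, 0, 0.0003], 0],
    [[0, 0, 0.0006], 0],
    [[0, 0, 0.0006], 0],
    [[0, 0, 0.0006], 0],
    [[0, 0, 0.0006], 0],
  ],
)

```text
clock: 6.73
tool_pos: [0.4408, 0.2549, 0.0936]
orientation: [-180.0, -0.0, -2.6]
force: [-2.2, -0.7, 6.0]
opening: 0.0689
gripper_force: 30.0
```

Run:
```python
from h import *
s=shot('top');hsv=cv2.cvtColor(s['color'],cv2.COLOR_RGB2HSV)
m=(((hsv[...,0]<10)|(hsv[...,0]>170))&(hsv[...,1]>180)).astype(np.uint8); k=np.zeros_like(m);k[140:205,245:310]=m[140:205,245:310]
c=max(cv2.findContours(k,0,1)[0],key=cv2.contourArea);e=cv2.fitEllipse(c);print(e,back(s,e[0],.018)); o=ctrl.get_obs();print(o['tool_pos'],o['force'])
```

```text
((278.2678527832031, 172.8566436767578), (40.3114128112793, 40.7327880859375), 139.6251983642578) [0.5846825  0.26214706 0.018     ]
[0.44080968 0.25493891 0.09365369] [-2.88174615 -0.78050771  5.29121293]
```

Request:
send_rows(
  deltas=[
    [[0, 0, 0], 0],
    [[0, 0, 0], 0],
    [[0, 0, 0], 0],
    [[0, 0, -0.01], 0],
    [[0, 0, -0.05], 0],
  ],
  gripper=1,
)

```text
clock: 7.2
tool_pos: [0.4389, 0.2529, 0.1298]
orientation: [179.6, 0.3, -2.7]
force: [-0.4, 0.4, -1.0]
opening: 0.0873
gripper_force: 0.0
```

Request:
send_rows(
  deltas=[
    [[0, 0, -0.05], 0],
    [[0.01, 0, -0.08], 0],
    [[0.06, 0, -0.08], 0],
    [[0.11, 0, -0.08], 0],
    [[0.15, 0, -0.08], 0],
  ],
)

```text
clock: 7.62
tool_pos: [0.563, 0.2496, 0.1989]
orientation: [-179.9, -0.1, -2.6]
force: [-0.3, 0.9, -0.0]
opening: 0.0879
gripper_force: 0.0
```

Request:
send_rows(
  deltas=[
    [[0.033, 0.03, 0], 0],
    [[0.033, 0.075, 0], 0],
    [[0.033, 0.112, 0], 0],
    [[0.033, 0.112, 0], 0],
    [[0.033, 0.112, 0], 0],
  ],
)

```text
clock: 8.03
tool_pos: [0.583, 0.1569, 0.1974]
orientation: [180.0, -0.0, -2.8]
force: [-0.0, -0.0, -0.1]
opening: 0.0876
gripper_force: 0.0
```

Run:
```python
from h import *
s=shot('wrist','w3.png');s=shot('wrist','w3.png'); P,r=pose();print(P,r.as_euler('xyz',degrees=True))
print('axis px at z .08,.02',proj(s,[P[0],P[1],.08]),proj(s,[P[0],P[1],.02]))
```

```text
[0.58311797 0.15873684 0.19748561] [-1.79976036e+02 -4.28204289e-02 -2.64439334e+00]
axis px at z .08,.02 [[251.21888579 206.07916207]] [[251.74984474 186.82757053]]
```

View pics/w3.png

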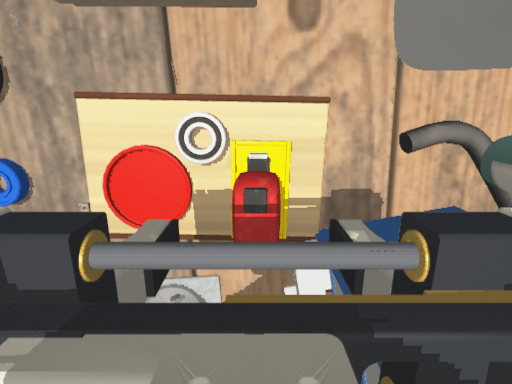

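Wrist view: red case cols 233–281 between the fingers, tape axis about 4 mm to the right of the grasp axis (251). Board edge shows the carrier about 0.9° further turned. I correct both and descend.

Request:
send_rows(
  deltas=[
    [[0, 0.004, 0.03], 0.01],
    [[0, 0.004, 0.07], 0.01],
    [[0, 0.004, 0.1], 0.01],
    [[0, 0.004, 0.12], 0.01],
    [[0, 0.004, 0.129], 0.01],
  ],
)

```text
clock: 8.55
tool_pos: [0.5815, 0.156, 0.0913]
orientation: [179.9, 0.2, -3.5]
force: [-0.1, 0.4, 0.1]
opening: 0.0872
gripper_force: 0.0
```

Request:
send_rows(
  deltas=[
    [[0, 0, 0], 0],
    [[0, 0, 0], 0],
    [[0, 0, 0], 0],
    [[0, 0, 0], 0],
    [[0, 0, 0], 0],
  ],
)

```text
clock: 8.97
tool_pos: [0.5832, 0.1558, 0.0949]
orientation: [-179.9, -0.1, -3.5]
force: [-1.3, 0.1, -0.3]
opening: 0.0878
gripper_force: 0.0
```

Request:
send_rows(
  deltas=[
    [[0, 0, 0], 0],
    [[0, 0, 0], 0],
    [[0, 0, 0], 0],
    [[0, 0, 0], 0],
    [[0, 0, 0], 0],
  ],
  gripper=0.3,
)

```text
clock: 9.38
tool_pos: [0.5827, 0.1554, 0.0937]
orientation: [-180.0, -0.0, -3.5]
force: [-0.1, 0.5, -0.2]
opening: 0.06
gripper_force: 0.0
```

Request:
send_rows(
  deltas=[
    [[0, 0, 0], 0],
    [[0, 0, 0], 0],
    [[0, 0, 0], 0],
    [[0, 0, 0], 0],
    [[0, 0, 0], 0],
  ],
)

```text
clock: 9.8
tool_pos: [0.5826, 0.1554, 0.0936]
orientation: [180.0, 0.0, -3.5]
force: [-0.3, 0.1, -0.8]
opening: 0.0382
gripper_force: 30.0
```

Request:
send_rows(
  deltas=[
    [[0, 0, -0.02], 0],
    [[0, 0, -0.05], 0],
    [[0, 0, -0.085], 0],
    [[0, -0.01, -0.1125], 0],
    [[-0.003, -0.05, -0.1125], 0],
  ],
)

```text
clock: 10.22
tool_pos: [0.5845, 0.1939, 0.1887]
orientation: [-179.8, -0.3, -3.7]
force: [1.2, 0.1, -2.4]
opening: 0.0378
gripper_force: 30.0
```

Request:
send_rows(
  deltas=[
    [[-0.002, -0.04, 0], 0],
    [[-0.0076, -0.0743, 0], 0],
    [[-0.05, -0.072, 0], 0],
    [[-0.095, -0.069, 0], 0],
    [[-0.14, -0.066, 0], 0],
  ],
)

```text
clock: 10.63
tool_pos: [0.4727, 0.2551, 0.1824]
orientation: [179.9, 0.1, -3.5]
force: [0.2, 1.4, -1.5]
opening: 0.0379
gripper_force: 30.0
```

Request:
send_rows(
  deltas=[
    [[-0.045, 0.003, 0], 0],
    [[-0.09, 0.006, 0], 0],
    [[-0.125, 0.008, 0], 0],
    [[-0.145, 0.0092, 0], 0],
    [[-0.145, 0.0092, 0], 0],
  ],
)

```text
clock: 11.05
tool_pos: [0.3552, 0.2539, 0.1838]
orientation: [-180.0, 0.0, -3.4]
force: [-0.3, 0.1, -1.2]
opening: 0.038
gripper_force: 30.0
```

Request:
send_rows(
  deltas=[
    [[0, 0, 0], 0],
    [[0, 0, 0], 0],
    [[0, 0, 0.015], 0],
    [[0, 0, 0.035], 0],
    [[0, 0, 0.05], 0],
  ],
)

```text
clock: 11.47
tool_pos: [0.3587, 0.2549, 0.1428]
orientation: [-180.0, 0.0, -3.6]
force: [-0.6, 0.2, -2.1]
opening: 0.0378
gripper_force: 30.0
```

Run:
```python
from h import *
shot('side');s=shot('side','s3.png'); cv2.imwrite('pics/s3c.png',cv2.resize(s['color'][120:280,180:400,::-1],None,fx=3.4,fy=3.4,interpolation=2));o=ctrl.get_obs();print(o['clock'],o['tool_pos'],o['force'],o['opening'],o['orientation']); go(.358,.255,.085,-3.5)
```

```text
11.5667 [0.35806161 0.2538264  0.14183661] [ 0.45917827 -0.20435532 -1.62922663] 0.03810801746757276 [ 1.79794361e+02  1.15262830e-01 -3.61760851e+00]
-> (0.358, 0.255, 0.085, -3.5) shares [-0.     -0.0017  0.071 ] turn -0.0013 dist mm 56.84876124155673
```

View pics/s3c.png

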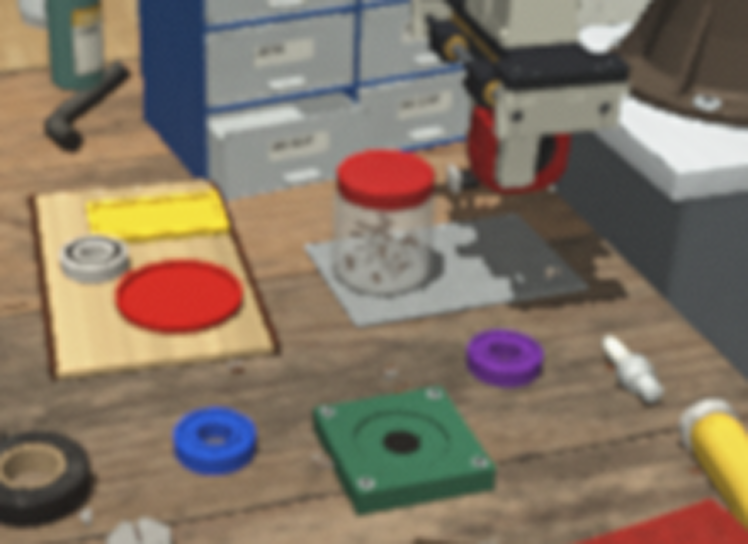

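Side view: jar stands upright on the mat at (385,225), tape measure held at (520,150) with its tongue toward the jar, both trays empty. Lower it.

Request:
send_rows(
  deltas=[
    [[0, 0, 0.025], 0],
    [[0, 0, 0.05], 0],
    [[0, 0, 0.062], 0],
    [[0, 0, 0.068], 0],
    [[0, 0, 0.07], 0],
  ],
)

```text
clock: 11.98
tool_pos: [0.3585, 0.2548, 0.0873]
orientation: [179.9, 0.0, -3.6]
force: [-0.5, 0.1, -1.3]
opening: 0.0376
gripper_force: 30.0
```

Request:
send_rows(
  deltas=[
    [[0, 0, 0.001], 0],
    [[0, 0, 0.002], 0],
    [[0, 0, 0.003], 0],
    [[0, 0, 0.004], 0],
    [[0, 0, 0.0045], 0],
  ],
)

```text
clock: 12.4
tool_pos: [0.3581, 0.2551, 0.0844]
orientation: [-180.0, -0.0, -3.5]
force: [-0.4, -0.1, -1.7]
opening: 0.038
gripper_force: 30.0
```

Request:
send_rows(
  deltas=[
    [[0, 0, 0.0005], 0],
    [[0, 0, 0.001], 0],
    [[0, 0, 0.001], 0],
    [[0, 0, 0.001], 0],
    [[0, 0, 0.001], 0],
  ],
)

```text
clock: 12.82
tool_pos: [0.3581, 0.255, 0.0835]
orientation: [-180.0, -0.0, -3.5]
force: [-0.8, -0.2, 2.8]
opening: 0.0378
gripper_force: 30.0
```

Request:
send_rows(
  deltas=[
    [[0, 0, 0], 0],
    [[0, 0, 0], 0],
    [[0, 0, 0], 0],
    [[0, 0, -0.01], 0],
    [[0, 0, -0.05], 0],
  ],
  gripper=1,
)

```text
clock: 13.23
tool_pos: [0.3566, 0.2527, 0.1206]
orientation: [179.6, 0.2, -3.6]
force: [-0.3, 0.6, -0.4]
opening: 0.0656
gripper_force: 0.0
```

Request:
send_rows(
  deltas=[
    [[0, 0, -0.05], 0],
    [[0, 0, -0.095], 0],
    [[0.045, 0.006, -0.095], 0],
    [[0.09, 0.012, -0.095], 0],
    [[0.138, 0.019, -0.095], 0],
  ],
)

```text
clock: 13.65
tool_pos: [0.4684, 0.2333, 0.2018]
orientation: [-179.8, -0.1, -3.4]
force: [0.2, 2.3, -0.5]
opening: 0.0874
gripper_force: 0.0
```

Request:
send_rows(
  deltas=[
    [[0.045, 0.006, 0], 0],
    [[0.09, 0.012, 0], 0],
    [[0.135, 0.019, 0], 0],
    [[0.168, 0.024, 0], 0],
    [[0.168, 0.024, 0], 0],
  ],
)

```text
clock: 14.07
tool_pos: [0.6043, 0.2041, 0.1989]
orientation: [180.0, -0.0, -3.7]
force: [-0.3, 0.4, -0.0]
opening: 0.0877
gripper_force: 0.0
```

Run:
```python
from h import *
[ctrl.snapshot('wrist') for i in range(2)];s=shot('wrist','w4.png'); P,r=pose();print(ctrl.get_obs()['clock'],P,r.as_euler('xyz',degrees=True))
cv2.imwrite('pics/w4b.png',cv2.resize(s['color'][:,:,::-1],(768,576),interpolation=2))
for b in ctrl.cut_out(s,'bearing')[:3]:
    m=b['pixels'].astype(np.uint8);c=max(cv2.findContours(m,0,1)[0],key=cv2.contourArea);e=cv2.fitEllipse(c);print(b['conf'],e,back(s,e[0],.02))
hsv=cv2.cvtColor(s['color'],cv2.COLOR_RGB2HSV)
m=((((hsv[...,0]<10)|(hsv[...,0]>170))&(hsv[...,1]>180))*1).astype(np.uint8);c=max(cv2.findContours(m,0,1)[0],key=cv2.contourArea);e=cv2.fitEllipse(c);print('red',e,back(s,e[0],.018))
m=cv2.inRange(hsv,np.array([24,150,60]),np.array([35,255,255]));c=max(cv2.findContours(m,0,1)[0],key=cv2.contourArea);p=np.array([back(s,q[0],.018)[:2]*1000 for q in c]).astype(np.float32);print('yel',cv2.minAreaRect(p))
```

```text
14.2167 [0.59990816 0.20501037 0.1990963 ] [ 1.79970235e+02  5.64393876e-02 -3.58323880e+00]
0.78 ((251.2268829345703, 154.09344482421875), (49.33154296875, 49.995296478271484), 139.0552520751953) [0.63168923 0.20365826 0.02      ]
0.55 ((51.7802619934082, 195.56536865234375), (35.93064498901367, 55.263248443603516), 93.19503784179688) [0.60384039 0.39977825 0.02      ]
red ((197.9331817626953, 201.13499450683594), (76.22174072265625, 86.2877426147461), 120.19711303710938) [0.58849816 0.25912146 0.018     ]
yel ((583.0255737304688, 151.42373657226562), (56.22150802612305, 88.15412902832031), 86.26649475097656)
```

View pics/w4b.png

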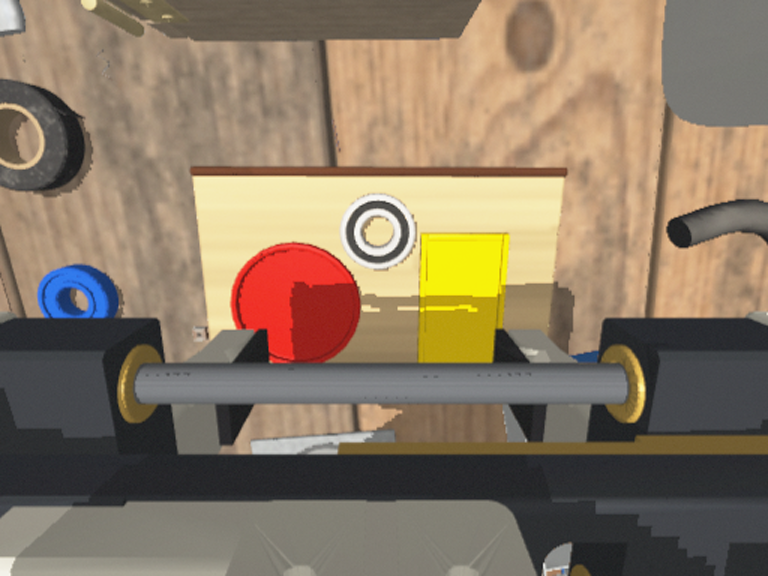

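Wrist view (scale 1.5): bearing at (378,231), empty yellow tray with back corners (421,234) and (508,234), red tray centred near (296,303). I descend on the bearing, keeping the fingertips just above the 18 mm rims.

Request:
send_rows(
  deltas=[
    [[0.02, -0.001, 0.02], 0],
    [[0.039, -0.001, 0.05], 0],
    [[0.039, -0.001, 0.085], 0],
    [[0.039, -0.001, 0.11], 0],
    [[0.039, -0.001, 0.12], 0],
  ],
)

```text
clock: 14.68
tool_pos: [0.629, 0.2041, 0.1006]
orientation: [179.9, 0.2, -3.5]
force: [-0.6, 0.1, -0.7]
opening: 0.0878
gripper_force: 0.0
```

Request:
send_rows(
  deltas=[
    [[0, 0, 0], 0],
    [[0, 0, 0], 0],
    [[0, 0, 0], 0],
    [[0, 0, 0], 0],
    [[0, 0, 0], 0],
  ],
  gripper=0.7,
)

```text
clock: 15.1
tool_pos: [0.6319, 0.2048, 0.1049]
orientation: [-179.9, -0.1, -3.5]
force: [0.2, 0.4, -0.4]
opening: 0.0635
gripper_force: 0.0
```

Run:
```python
from h import *
s=shot('wrist','w5.png'); P,r=pose();o=ctrl.get_obs();print(o['clock'],P,o['opening'])
print('axis px z .024',proj(s,[P[0],P[1],.024]), proj(s,[.631,.204,.024]))
go(.631,.204,.0855,-3.6)
for b in ctrl.cut_out(s,'bearing')[:2]:
    m=b['pixels'].astype(np.uint8);c=max(cv2.findContours(m,0,1)[0],key=cv2.contourArea);print(b['conf'],cv2.boundingRect(c))
```

```text
15.15 [0.63178317 0.20467854 0.10460825] 0.06228662332675382
axis px z .024 [[252.25692343 224.05305861]] [[253.39393856 225.13927125]]
-> (0.631, 0.204, 0.0855, -3.6) shares [-0.001   0.0009  0.0239] turn 0.0009 dist mm 19.136330318483605
0.64 (218, 185, 73, 57)
```

View pics/w5.png

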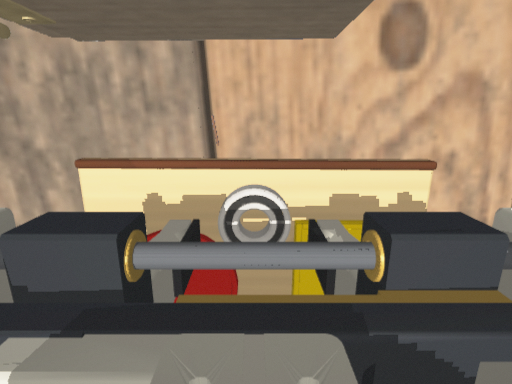

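Bearing centred at (255,222) between the fingers, against the axis at (252,224). Within 2 mm, so descend and close.

Request:
send_rows(
  deltas=[
    [[0, 0.001, 0.007], 0],
    [[0, 0.001, 0.014], 0],
    [[0, 0.001, 0.02], 0],
    [[0, 0.001, 0.0225], 0],
    [[0, 0.001, 0.0225], 0],
  ],
)

```text
clock: 15.62
tool_pos: [0.631, 0.2033, 0.0843]
orientation: [179.9, 0.1, -3.5]
force: [0.9, 0.0, 0.5]
opening: 0.0612
gripper_force: 0.0
```

Request:
send_rows(
  deltas=[
    [[0, 0, 0], 0],
    [[0, 0, 0], 0],
    [[0, 0, 0], 0],
    [[0, 0, 0], 0],
    [[0, 0, 0], 0],
  ],
)

```text
clock: 16.03
tool_pos: [0.6314, 0.2036, 0.0855]
orientation: [-180.0, -0.0, -3.5]
force: [0.3, -0.1, -0.3]
opening: 0.0615
gripper_force: 0.0
```

Request:
send_rows(
  deltas=[
    [[0, 0, 0], 0],
    [[0, 0, 0], 0],
    [[0, 0, 0], 0],
    [[0, 0, 0], 0],
    [[0, 0, 0], 0],
  ],
  gripper=0.4,
)

```text
clock: 16.45
tool_pos: [0.6314, 0.2036, 0.0853]
orientation: [-180.0, -0.0, -3.5]
force: [0.6, 0.5, 0.7]
opening: 0.0439
gripper_force: 30.0
```

Request:
send_rows(
  deltas=[
    [[0, 0, -0.004], 0],
    [[0, 0, -0.01], 0],
    [[0, 0, -0.02], 0],
    [[0, 0, -0.03], 0],
    [[0, 0, -0.04], 0],
  ],
)

```text
clock: 16.87
tool_pos: [0.6315, 0.2036, 0.1185]
orientation: [-180.0, -0.0, -3.5]
force: [0.4, -0.2, -0.7]
opening: 0.0438
gripper_force: 30.0
```

Opening reads 43.8 mm against an expected 47 mm, so I check the grasp.

Run:
```python
from h import *
s=shot('wrist');b=shot('side');P,r=pose();print(P)
print(proj(s,P+r.apply([0,0,.06])),proj(b,P+r.apply([0,0,.06])))
u,v=proj(b,P+r.apply([0,0,.06]))[0].astype(int)
A=cv2.resize(s['color'][130:290,150:360,::-1],(630,480),interpolation=2);B=cv2.resize(b['color'][v-30:v+30,u-40:u+40,::-1],(160,120),interpolation=2)
A[:120,:160]=B; cv2.imwrite('pics/g.png',A)
```

```text
[0.63235505 0.20405962 0.1196553 ]
[[250.54545418 236.51310354]] [[205.85377087 179.32464193]]
```

View pics/g.png

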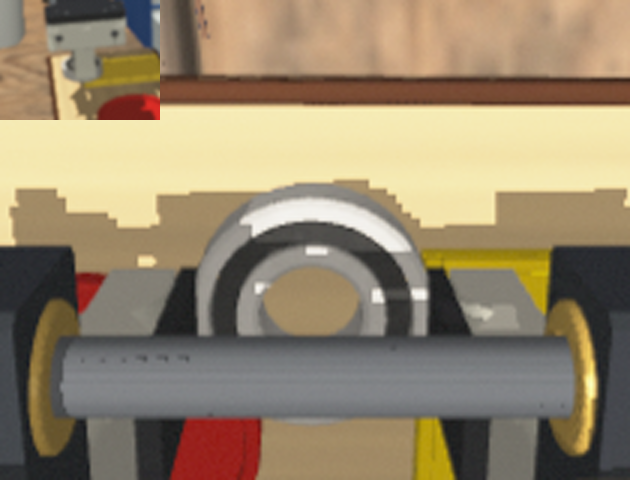

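Run:
```python
from h import *
s=shot('wrist');P,r=pose()
a=np.linspace(0,2*np.pi,73)
for tilt in (-20,-10,0,10,20):
  for dx in (0,.003):
    c=P+r.apply([dx,0,.0665]); T=R.from_euler('y',tilt,degrees=True)
    pts=np.vstack([c+T.apply(np.c_[.0235*np.cos(a),.0235*np.sin(a),h+0*a]) for h in (.005,-.009)])
    hol=proj(s,c+T.apply(np.c_[.010*np.cos(a),.010*np.sin(a),.005+0*a]))
    q=(proj(s,pts)-[150,130])*3; h=(hol-[150,130])*3
    print(tilt,dx,'outer',q.min(0).round(),q.max(0).round(),'hole',h.min(0).round(),h.max(0).round(), 'topface',q[:73].min(0).round(),q[:73].max(0).round())
```

```text
-20 0 outer [185. 185.] [429. 408.] hole [255. 287.] [359. 363.] topface [185. 230.] [429. 408.]
-20 0.003 outer [184. 170.] [429. 395.] hole [255. 272.] [359. 349.] topface [184. 214.] [429. 395.]
-10 0 outer [184. 182.] [429. 420.] hole [255. 278.] [358. 365.] topface [184. 214.] [429. 420.]
-10 0.003 outer [184. 167.] [429. 406.] hole [254. 263.] [359. 351.] topface [184. 198.] [429. 406.]
0 0 outer [184. 182.] [428. 428.] hole [254. 270.] [358. 366.] topface [184. 201.] [428. 428.]
0 0.003 outer [184. 168.] [429. 415.] hole [254. 255.] [358. 352.] topface [184. 186.] [429. 415.]
10 0 outer [184. 186.] [428. 433.] hole [254. 263.] [358. 365.] topface [184. 193.] [428. 433.]
10 0.003 outer [183. 172.] [429. 419.] hole [254. 248.] [358. 351.] topface [183. 177.] [429. 419.]
20 0 outer [184. 188.] [428. 435.] hole [254. 258.] [358. 363.] topface [184. 188.] [428. 435.]
20 0.003 outer [183. 173.] [429. 421.] hole [254. 243.] [358. 348.] topface [183. 173.] [429. 421.]
```

Bearing is gripped flat and centred on the axis (outline matches zero tilt; the rim is chamfered). Carry it toward the seat and look from near.

Request:
send_rows(
  deltas=[
    [[0, 0, -0.045], 0],
    [[-0.01, -0.012, -0.085], 0],
    [[-0.035, -0.042, -0.1], 0],
    [[-0.065, -0.078, -0.1], 0],
    [[-0.095, -0.114, -0.1], 0],
  ],
)

```text
clock: 17.43
tool_pos: [0.5608, 0.2999, 0.1985]
orientation: [-179.9, -0.1, -3.6]
force: [0.8, 0.5, -1.1]
opening: 0.0436
gripper_force: 30.0
```

Request:
send_rows(
  deltas=[
    [[-0.03, -0.036, 0], 0],
    [[-0.06, -0.073, 0], 0],
    [[-0.09, -0.11, 0], 0],
    [[-0.12, -0.145, 0], 0],
    [[-0.143, -0.173, 0], 0],
  ],
)

```text
clock: 17.85
tool_pos: [0.4535, 0.4463, 0.1971]
orientation: [-180.0, 0.0, -3.5]
force: [1.3, -0.1, -1.2]
opening: 0.0435
gripper_force: 30.0
```

Run:
```python
from h import *
[ctrl.snapshot('top') for i in range(4)]
def seat(n):
    s=shot(n,'seat_%s.png'%n); hsv=cv2.cvtColor(s['color'],cv2.COLOR_RGB2HSV)
    m=cv2.inRange(hsv,np.array([60,80,40]),np.array([90,255,255])); cs=[c for c in cv2.findContours(m,0,1)[0] if cv2.contourArea(c)>500]
    for c in cs:
        p=np.array([back(s,q[0],.016)[:2]*1000 for q in c]).astype(np.float32);print(n,cv2.contourArea(c),cv2.minAreaRect(p),cv2.boundingRect(c))
    P,r=pose();print(P,r.as_euler('xyz',degrees=True),'seat px',proj(s,(.4976,.4452,.012)));return s
seat('top');seat('wrist');print(ctrl.get_obs()['clock'],ctrl.get_obs()['opening'])
```

```text
top 561.5 ((515.3883666992188, 445.697021484375), (78.7812271118164, 42.518409729003906), 89.06243133544922) (169, 199, 40, 22)
[0.45519603 0.44420548 0.19693462] [ 1.79960201e+02  2.39509324e-02 -3.49567978e+00] seat px [[189.15404668 218.27818884]]
wrist 7092.5 ((496.86041259765625, 445.4505310058594), (79.80558776855469, 79.25202941894531), 0.02409212477505207) (202, 96, 90, 90)
[0.45561213 0.4437469  0.19699016] [ 1.79962899e+02  2.00973904e-02 -3.54816761e+00] seat px [[248.50183191 141.45277724]]
18.15 0.04358704991381187
```

View pics/seat_wrist.png

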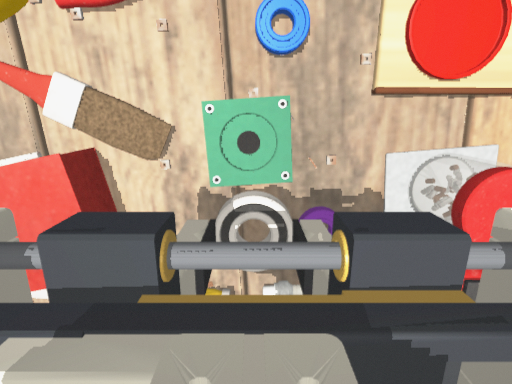

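Wrist view: green seat at (247,141), bearing held at (254,230), purple look-alike at (318,217) clear of the fingers' path. Seat centre (0.497, 0.446) agrees in both cameras. Go above and lower.

Request:
send_rows(
  deltas=[
    [[0.03, -0.0057, 0], 0],
    [[0.0517, -0.0057, 0.02], 0],
    [[0.0517, -0.0057, 0.06], 0],
    [[0.0517, -0.0057, 0.095], 0],
    [[0.0517, -0.0057, 0.115], 0],
  ],
)

```text
clock: 18.57
tool_pos: [0.4973, 0.4435, 0.1018]
orientation: [179.8, 0.1, -3.7]
force: [-0.6, -1.1, -1.3]
opening: 0.0439
gripper_force: 30.0
```

Request:
send_rows(
  deltas=[
    [[0, 0, 0], 0],
    [[0, 0, 0], 0],
    [[0, 0, 0], 0],
    [[0, 0, 0.006], 0],
    [[0, 0, 0.009], 0],
  ],
)

```text
clock: 18.98
tool_pos: [0.4975, 0.447, 0.0994]
orientation: [-179.9, -0.1, -3.5]
force: [0.2, -0.3, -1.9]
opening: 0.0436
gripper_force: 30.0
```

Run:
```python
from h import *
P=[]
for i in range(3): ctrl.snapshot('side'); P.append(pose()[0])
print(np.array(P)); go(.497,.446,.0885,-3.5); s=shot('side','s5.png');u,v=proj(s,(.497,.446,.016))[0].astype(int)
cv2.imwrite('pics/s5c.png',cv2.resize(s['color'][v-45:v+45,u-60:u+60,::-1],None,fx=5,fy=5,interpolation=2))
```

```text
[[0.49708663 0.44654591 0.09848054]
 [0.49698273 0.44650456 0.09848767]
 [0.49698157 0.4465237  0.09854497]]
-> (0.497, 0.446, 0.0885, -3.5) shares [0.0001 0.0007 0.0126] turn -0.0002 dist mm 10.058625891088433
```

View pics/s5c.png

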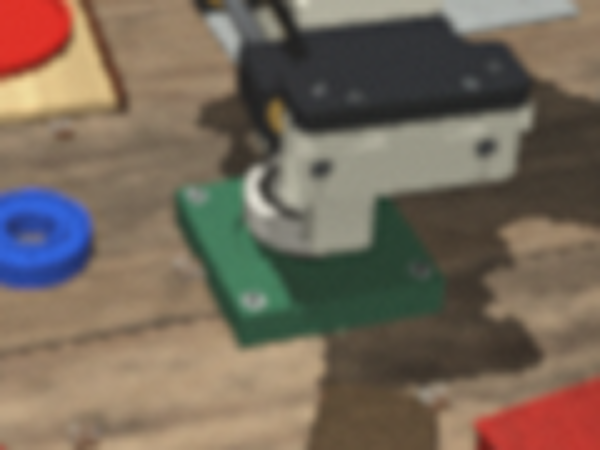

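Side view: bearing just above the block and centred over it. Lower gently.

Request:
send_rows(
  deltas=[
    [[0, 0, 0.004], 0],
    [[0, 0, 0.008], 0],
    [[0, 0, 0.011], 0],
    [[0, 0, 0.0125], 0],
    [[0, 0, 0.0125], 0],
  ],
)

```text
clock: 19.6
tool_pos: [0.4969, 0.4463, 0.0876]
orientation: [180.0, 0.0, -3.5]
force: [-0.6, -1.1, -1.4]
opening: 0.0437
gripper_force: 30.0
```

Request:
send_rows(
  deltas=[
    [[0, 0, 0.0005], 0],
    [[0, 0, 0.001], 0],
    [[0, 0, 0.0015], 0],
    [[0, 0, 0.0015], 0],
    [[0, 0, 0.0015], 0],
  ],
)

```text
clock: 20.02
tool_pos: [0.4971, 0.4465, 0.0873]
orientation: [-180.0, -0.0, -3.5]
force: [-1.0, -1.6, 3.2]
opening: 0.0435
gripper_force: 30.0
```

Request:
send_rows(
  deltas=[
    [[0, 0, 0], 0],
    [[0, 0, 0], 0],
    [[0, 0, 0], 0],
    [[0, 0, -0.01], 0],
    [[0, 0, -0.03], 0],
  ],
  gripper=1,
)

```text
clock: 20.43
tool_pos: [0.4963, 0.4455, 0.1093]
orientation: [179.8, 0.1, -3.6]
force: [0.1, -0.5, -0.2]
opening: 0.0712
gripper_force: 0.0
```

Request:
send_rows(
  deltas=[
    [[0, 0, -0.04], 0],
    [[-0.01, 0, -0.08], 0],
    [[-0.03, 0.01, -0.11], 0],
    [[-0.07, 0.04, -0.11], 0],
    [[-0.07, 0.075, -0.11], 0],
  ],
)

```text
clock: 20.85
tool_pos: [0.4348, 0.3909, 0.2011]
orientation: [-179.8, -0.1, -3.4]
force: [0.1, -1.8, -1.5]
opening: 0.0876
gripper_force: 0.0
```

Run:
```python
from h import *
ctrl.snapshot('wrist');w=shot('wrist');b=shot('side');P,r=pose();print(P,r.as_euler('xyz',degrees=True),ctrl.get_obs()['clock'])
def crop(s,k,f):
    u,v=proj(s,(.497,.446,.02))[0].astype(int); u=np.clip(u,k,512-k);v=np.clip(v,k,384-k);return cv2.resize(s['color'][v-k:v+k,u-k:u+k,::-1],(f,f),interpolation=2)
cv2.imwrite('pics/seatchk.png',np.hstack([crop(w,70,400),crop(b,40,400)]))
a=shot('top');u=proj(a,(.497,.4455,.026))
for s,n in((a,'top'),(w,'wrist')):
  for d in ctrl.cut_out(s,'bearing')[:4]:
    c=max(cv2.findContours(d['pixels'].astype(np.uint8),0,1)[0],key=cv2.contourArea)
    if len(c)>5: e=cv2.fitEllipse(c);print(n,round(d['conf'],2),e[1],back(s,e[0],.024).round(4))
go(.4408,.255,.19,-2.6)
```

```text
[0.43691099 0.38881167 0.20039737] [-1.79915737e+02 -3.64867788e-02 -3.53668715e+00] 21.0
top 0.48 (4.935607433319092, 7.1055684089660645) [0.4117 0.3605 0.024 ]
wrist 0.98 (45.66552734375, 45.84642791748047) [0.4077 0.3774 0.024 ]
wrist 0.63 (50.104156494140625, 53.34842300415039) [0.4977 0.4453 0.024 ]
-> (0.4408, 0.255, 0.19, -2.6) shares [0.0141 0.1689 0.0116] turn -0.0103 dist mm 135.92748618779112
```

View pics/seatchk.png

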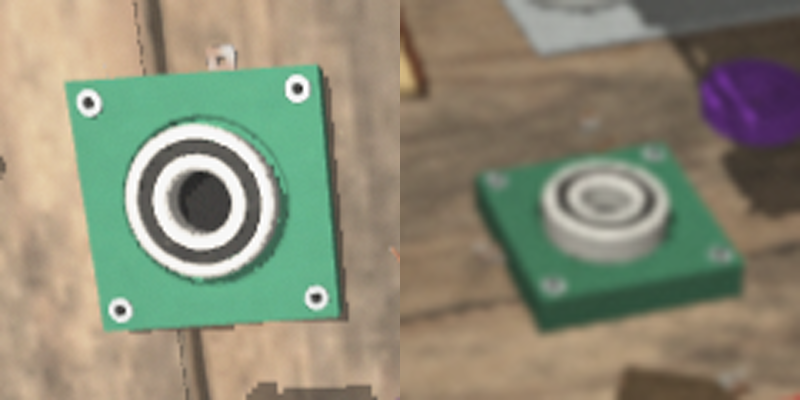

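Bearing sits flat in the recess in both views, ring level with a thin dark gap around it. Now the jar.

Request:
send_rows(
  deltas=[
    [[0.005, 0.04, 0], 0],
    [[0.01, 0.085, 0], 0],
    [[0.014, 0.13, 0], 0],
    [[0.0141, 0.16, 0], 0],
    [[0.0141, 0.1689, 0], 0],
  ],
)

```text
clock: 21.57
tool_pos: [0.4401, 0.2518, 0.1985]
orientation: [179.9, 0.1, -3.6]
force: [-0.4, 0.0, -0.2]
opening: 0.0878
gripper_force: 0.0
```

Request:
send_rows(
  deltas=[
    [[0, 0, 0], 0],
    [[0, 0, 0.03], 0],
    [[0, 0, 0.07], 0],
    [[0, 0, 0.1], 0],
    [[0, 0, 0.11], 0],
  ],
)

```text
clock: 21.98
tool_pos: [0.4396, 0.2545, 0.1075]
orientation: [179.8, 0.2, -3.5]
force: [0.6, -0.6, -0.5]
opening: 0.0875
gripper_force: 0.0
```

Run:
```python
from h import *
for i in range(4): ctrl.snapshot('side')
print(pose()[0]); go(.4408,.255,.0936,-3.5)
```

```text
[0.44110966 0.25564029 0.11160543]
-> (0.4408, 0.255, 0.0936, -3.5) shares [-0.0004  0.0008  0.0225] turn 0.0003 dist mm 18.019472954064682
```

Request:
send_rows(
  deltas=[
    [[0, 0.001, 0.007], 0],
    [[0, 0.001, 0.015], 0],
    [[0, 0.001, 0.02], 0],
    [[0, 0.001, 0.0225], 0],
    [[0, 0.001, 0.0225], 0],
  ],
)

```text
clock: 22.6
tool_pos: [0.4402, 0.2534, 0.0926]
orientation: [180.0, 0.0, -3.5]
force: [0.3, -0.4, -0.4]
opening: 0.0874
gripper_force: 0.0
```

Request:
send_rows(
  deltas=[
    [[0, 0, 0], 0],
    [[0, 0, 0], 0],
    [[0, 0, 0], 0],
    [[0, 0, 0], 0],
    [[0, 0, 0], 0],
  ],
  gripper=0.6,
)

```text
clock: 23.02
tool_pos: [0.4405, 0.2539, 0.0931]
orientation: [-180.0, -0.0, -3.5]
force: [0.3, 0.9, 1.9]
opening: 0.069
gripper_force: 30.0
```

Request:
send_rows(
  deltas=[
    [[0, 0, 0], 0],
    [[0, 0, 0], 0],
    [[0, 0, -0.02], 0],
    [[0, 0, -0.05], 0],
    [[0, 0, -0.075], 0],
  ],
)

```text
clock: 23.43
tool_pos: [0.4398, 0.253, 0.1531]
orientation: [179.9, 0.1, -3.5]
force: [0.4, 1.0, -2.6]
opening: 0.0688
gripper_force: 30.0
```

Request:
send_rows(
  deltas=[
    [[0.035, -0.004, 0], 0],
    [[0.075, -0.009, 0], 0],
    [[0.115, -0.0135, 0], 0],
    [[0.155, -0.018, 0], 0],
    [[0.1797, -0.0211, 0], 0],
  ],
)

```text
clock: 23.85
tool_pos: [0.5872, 0.2613, 0.1521]
orientation: [180.0, 0.0, -3.6]
force: [0.3, 0.2, -2.0]
opening: 0.0687
gripper_force: 30.0
```

Request:
send_rows(
  deltas=[
    [[0, 0, 0], 0],
    [[0, 0, 0], 0],
    [[0, 0, 0.02], 0],
    [[0, 0, 0.035], 0],
    [[0, 0, 0.045], 0],
  ],
)

```text
clock: 24.27
tool_pos: [0.5832, 0.261, 0.1151]
orientation: [179.9, 0.1, -3.5]
force: [-0.2, -0.5, -3.1]
opening: 0.0691
gripper_force: 30.0
```

Run:
```python
from h import *
for i in range(4): ctrl.snapshot('side')
w=shot('wrist','w6.png');P=pose()[0];print(P);go(.585,.262,.103,-3.5)
print('lid pred',proj(w,[P[0],P[1],P[2]-.008]),'bay pred',proj(w,(.585,.262,.018)))
hsv=cv2.cvtColor(w['color'],cv2.COLOR_RGB2HSV)
cv2.imwrite('pics/w6b.png',cv2.resize(w['color'][80:300,130:400,::-1],None,fx=2.4,fy=2.4,interpolation=2))
```

```text
[0.58487831 0.26189907 0.11735707]
-> (0.585, 0.262, 0.103, -3.5) shares [ 0.0001 -0.0001  0.0179] turn 0.0 dist mm 14.357938755149855
lid pred [[250.1632216  291.36446744]] bay pred [[251.46753966 213.54496455]]
```

View pics/w6b.png

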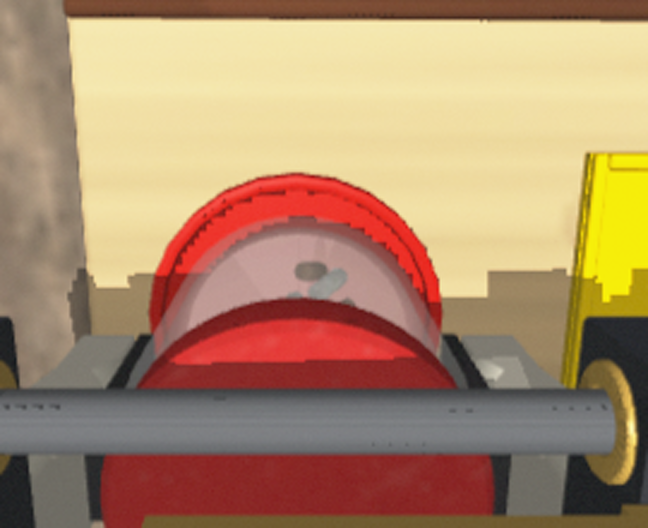

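Run:
```python
from h import *
w=shot('wrist');P=pose()[0];f=lambda p:((proj(w,p)-[130,80])*2.4).round()
b=P[2]-.0893+.0002
print('jar bottom z',b,'back',f([P[0]+.035,P[1],b]),'sides',f([P[0],P[1]+.035,b]),f([P[0],P[1]-.035,b]))
print('tray outer back',f((.585+.043,.262,.018)),'inner back',f((.585+.039,.262,.018)),'sides',f((.585,.305,.018)),f((.585,.219,.018)))
```

```text
jar bottom z 0.028504922869524753 back [[284. 209.]] sides [[167. 341.]] [[419. 327.]]
tray outer back [[283. 174.]] inner back [[284. 188.]] sides [[146. 330.]] [[440. 313.]]
```

Wrist view: jar inside the tray ring laterally within 1 mm and about 2 mm short of its centre in x. I shift +2 mm and lower.

Request:
send_rows(
  deltas=[
    [[0.0025, 0, 0.005], 0],
    [[0.0025, 0, 0.01], 0],
    [[0.0025, 0, 0.015], 0],
    [[0.0025, 0, 0.0175], 0],
    [[0.0025, 0, 0.0175], 0],
  ],
)

```text
clock: 24.98
tool_pos: [0.5867, 0.2614, 0.1025]
orientation: [180.0, 0.0, -3.5]
force: [-0.4, 0.1, -2.6]
opening: 0.0689
gripper_force: 30.0
```

Request:
send_rows(
  deltas=[
    [[0, 0, 0.0005], 0],
    [[0, 0, 0.001], 0],
    [[0, 0, 0.0015], 0],
    [[0, 0, 0.002], 0],
    [[0, 0, 0.002], 0],
  ],
)

```text
clock: 25.4
tool_pos: [0.5869, 0.2615, 0.1022]
orientation: [-180.0, -0.0, -3.5]
force: [-3.6, -1.8, 5.2]
opening: 0.0688
gripper_force: 30.0
```

Request:
send_rows(
  deltas=[
    [[0, 0, 0], 0],
    [[0, 0, 0], 0],
    [[0, 0, 0], 0],
    [[0, 0, -0.01], 0],
    [[0, 0, -0.05], 0],
  ],
  gripper=1,
)

```text
clock: 25.82
tool_pos: [0.5846, 0.26, 0.137]
orientation: [179.7, 0.4, -3.6]
force: [0.2, 0.5, -0.6]
opening: 0.0872
gripper_force: 0.0
```

Request:
send_rows(
  deltas=[
    [[0, 0, -0.045], 0],
    [[-0.02, 0.002, -0.07], 0],
    [[-0.065, 0.006, -0.07], 0],
    [[-0.11, 0.01, -0.07], 0],
    [[-0.155, 0.0145, -0.07], 0],
  ],
)

```text
clock: 26.23
tool_pos: [0.4614, 0.2574, 0.198]
orientation: [-179.9, -0.0, -3.6]
force: [-0.6, 1.4, -0.3]
opening: 0.0877
gripper_force: 0.0
```

Request:
send_rows(
  deltas=[
    [[-0.04, 0.004, 0], 0],
    [[-0.08, 0.007, 0], 0],
    [[-0.115, 0.01, 0], 0],
    [[-0.13, 0.011, 0], 0],
    [[-0.13, 0.011, 0], 0],
  ],
)

```text
clock: 26.65
tool_pos: [0.3561, 0.2548, 0.1983]
orientation: [-179.9, -0.0, -3.4]
force: [-0.4, -0.8, -0.2]
opening: 0.0876
gripper_force: 0.0
```

Request:
send_rows(
  deltas=[
    [[0, 0, 0.02], 0],
    [[0, 0, 0.05], 0],
    [[0, 0, 0.08], 0],
    [[0, 0, 0.09], 0],
    [[0, 0, 0.09], 0],
  ],
)

```text
clock: 27.07
tool_pos: [0.3579, 0.2544, 0.1239]
orientation: [179.8, 0.1, -3.5]
force: [-0.5, -0.0, -0.1]
opening: 0.0874
gripper_force: 0.0
```

Run:
```python
from h import *
for i in range(4): ctrl.snapshot('side')
P=pose()[0];print(P,ctrl.get_obs()['orientation']);go(.3581,.255,.0838,-3.5)
a=shot('side','s7.png');w=shot('wrist','w7.png')
A=cv2.resize(a['color'][120:240,190:350,::-1],(400,300),interpolation=2);B=cv2.resize(w['color'][:,:,::-1],(400,300))
cv2.imwrite('pics/s7c.png',np.hstack([A,B]))
```

```text
[0.35873032 0.25592938 0.126441  ] [-1.79913281e+02 -6.15914029e-02 -3.52116068e+00]
-> (0.3581, 0.255, 0.0838, -3.5) shares [-0.0008  0.0013  0.0533] turn -0.0002 dist mm 42.6557813796733
```

View pics/s7c.png

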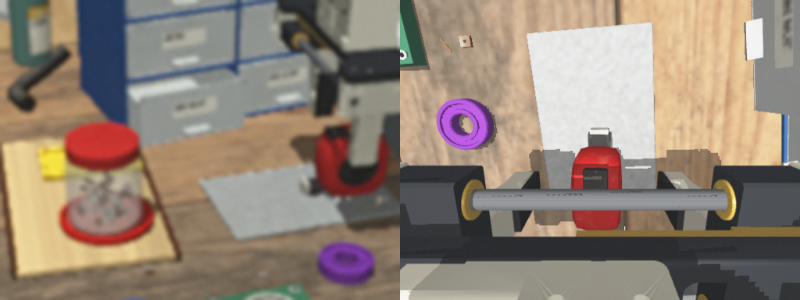

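Jar is upright in its red tray (side view), and the tape measure stands on the mat between the fingers (wrist view (597,185)). Grip it.

Request:
send_rows(
  deltas=[
    [[0, 0, 0.015], 0],
    [[0, 0, 0.03], 0],
    [[0, 0, 0.045], 0],
    [[0, 0, 0.053], 0],
    [[0, 0, 0.053], 0],
  ],
)

```text
clock: 27.78
tool_pos: [0.3578, 0.2549, 0.0823]
orientation: [179.9, 0.0, -3.5]
force: [0.1, -0.7, 0.3]
opening: 0.0874
gripper_force: 0.0
```

Request:
send_rows(
  deltas=[
    [[0, 0, 0], 0],
    [[0, 0, 0], 0],
    [[0, 0, 0], 0],
    [[0, 0, 0], 0],
    [[0, 0, 0], 0],
  ],
  gripper=0.3,
)

```text
clock: 28.2
tool_pos: [0.3581, 0.2554, 0.0833]
orientation: [-180.0, -0.0, -3.5]
force: [0.0, -0.1, 0.0]
opening: 0.0598
gripper_force: 0.0
```

Request:
send_rows(
  deltas=[
    [[0, 0, 0], 0],
    [[0, 0, 0], 0],
    [[0, 0, 0], 0],
    [[0, 0, 0], 0],
    [[0, 0, 0], 0],
  ],
)

```text
clock: 28.62
tool_pos: [0.3581, 0.2553, 0.0829]
orientation: [-180.0, -0.0, -3.5]
force: [0.3, 1.1, 0.3]
opening: 0.0379
gripper_force: 30.0
```

Request:
send_rows(
  deltas=[
    [[0, 0, -0.02], 0],
    [[0, 0, -0.05], 0],
    [[0, 0, -0.09], 0],
    [[0, 0, -0.13], 0],
    [[0, 0, -0.15], 0],
  ],
)

```text
clock: 29.03
tool_pos: [0.3586, 0.2558, 0.2061]
orientation: [-179.8, -0.1, -3.5]
force: [-0.1, 1.7, -2.2]
opening: 0.038
gripper_force: 30.0
```

Request:
send_rows(
  deltas=[
    [[0.035, 0.004, 0], 0],
    [[0.08, 0.009, 0], 0],
    [[0.125, 0.0145, 0], 0],
    [[0.17, 0.02, 0], 0],
    [[0.215, 0.025, 0], 0],
  ],
)

```text
clock: 29.45
tool_pos: [0.5298, 0.2239, 0.2025]
orientation: [180.0, 0.0, -3.5]
force: [-0.4, 0.8, -1.3]
opening: 0.0379
gripper_force: 30.0
```

Request:
send_rows(
  deltas=[
    [[0.035, 0.004, 0], 0],
    [[0.06, 0.007, 0], 0],
    [[0.0686, 0.0078, 0], 0],
    [[0.0686, 0.02, 0], 0],
    [[0.07, 0.045, 0], 0],
  ],
)

```text
clock: 29.87
tool_pos: [0.5817, 0.1857, 0.2017]
orientation: [180.0, 0.1, -3.5]
force: [-0.2, 0.1, -2.7]
opening: 0.0382
gripper_force: 30.0
```

Request:
send_rows(
  deltas=[
    [[0.002, 0.025, 0], 0],
    [[0.0034, 0.0408, 0], 0],
    [[0.0034, 0.0408, 0.02], 0],
    [[0.0034, 0.0408, 0.06], 0],
    [[0.0034, 0.0408, 0.09], 0],
  ],
)

```text
clock: 30.28
tool_pos: [0.582, 0.1521, 0.1303]
orientation: [-179.9, -0.0, -3.6]
force: [0.3, 0.4, -2.8]
opening: 0.0379
gripper_force: 30.0
```

Run:
```python
from h import *
for i in range(4): ctrl.snapshot('side')
w=shot('wrist','w8.png');P=pose()[0];print(P,ctrl.get_obs()['clock']);go(.583,.1525,.094,-3.5)
f=lambda p:((proj(w,p)-[150,80])*2.4).round()
c=np.array([.578,.1522]);ux=np.array([np.sin(np.radians(3.6)),np.cos(np.radians(3.6))]);uy=-np.array([ux[1],-ux[0]])
for a,b in((-.028,-.049),(.028,-.049),(-.024,-.045),(.024,-.045)): print('tray',a,b,f(np.r_[c+a*ux+b*uy,.018]))
b=P[2]-.079;print('tape bottom z',b)
cv2.imwrite('pics/w8b.png',cv2.resize(w['color'][80:310,150:400,::-1],None,fx=2.4,fy=2.4,interpolation=2))
```

```text
[0.58335587 0.1529017  0.13232477] 30.5333
-> (0.583, 0.1525, 0.094, -3.5) shares [-0.0005  0.0005  0.0479] turn 0.0002 dist mm 38.32852327524245
tray -0.028 -0.049 [[342. 163.]]
tray 0.028 -0.049 [[152. 163.]]
tray -0.024 -0.045 [[328. 177.]]
tray 0.024 -0.045 [[166. 176.]]
tape bottom z 0.05332476604434784
```

View pics/w8b.png

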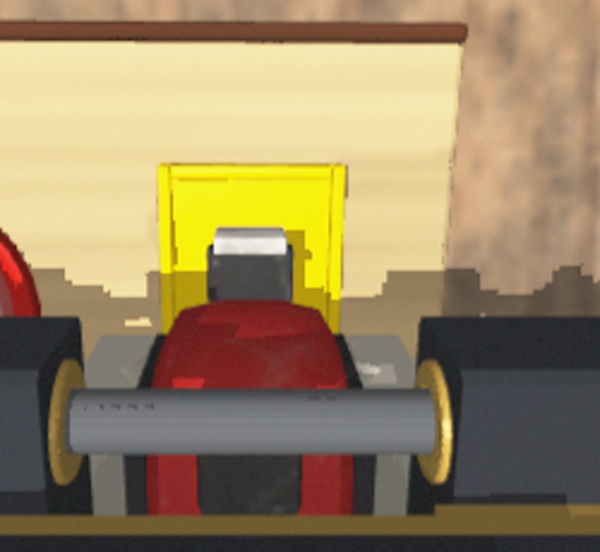

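Wrist view: tape measure lines up with the yellow tray (tray cols 160–346, tape 147–355). But at this grip height the gripper body would come down level with the jar's lid at z = 0.094, overlapping it in y. I'll set the tape measure back on the mat and regrip about 13 mm higher.

Request:
send_rows(
  deltas=[
    [[0, 0, -0.03], 0],
    [[0, 0, -0.065], 0],
    [[0, 0, -0.088], 0],
    [[-0.001, -0.02, -0.088], 0],
    [[-0.004, -0.055, -0.088], 0],
  ],
)

```text
clock: 30.95
tool_pos: [0.5833, 0.1963, 0.2051]
orientation: [-179.8, -0.3, -3.7]
force: [-0.1, 0.5, -2.7]
opening: 0.0379
gripper_force: 30.0
```

Request:
send_rows(
  deltas=[
    [[-0.002, -0.023, 0], 0],
    [[-0.035, -0.027, 0], 0],
    [[-0.08, -0.032, 0], 0],
    [[-0.125, -0.037, 0], 0],
    [[-0.17, -0.042, 0], 0],
  ],
)

```text
clock: 31.37
tool_pos: [0.4475, 0.2393, 0.2021]
orientation: [-179.9, -0.1, -3.5]
force: [-0.5, 1.5, -1.1]
opening: 0.0377
gripper_force: 30.0
```

Request:
send_rows(
  deltas=[
    [[-0.045, -0.005, 0], 0],
    [[-0.08, -0.009, 0], 0],
    [[-0.105, -0.012, 0], 0],
    [[-0.115, -0.0132, 0.005], 0],
    [[-0.115, -0.0132, 0.02], 0],
  ],
)

```text
clock: 31.78
tool_pos: [0.3568, 0.2565, 0.1878]
orientation: [-179.7, -0.2, -3.4]
force: [-0.0, -0.0, -1.7]
opening: 0.0377
gripper_force: 30.0
```

Request:
send_rows(
  deltas=[
    [[0, 0, 0.04], 0],
    [[0, 0, 0.075], 0],
    [[0, 0, 0.105], 0],
    [[0, 0, 0.115], 0],
    [[0, 0, 0.115], 0],
  ],
)

```text
clock: 32.2
tool_pos: [0.3573, 0.2543, 0.0921]
orientation: [179.8, 0.1, -3.5]
force: [-0.7, -0.5, -1.8]
opening: 0.0374
gripper_force: 30.0
```

Run:
```python
from h import *
for i in range(4): ctrl.snapshot('side')
P=pose()[0];print(P,ctrl.get_obs()['clock']);go(.358,.255,.0835,-3.5)
```

```text
[0.35822214 0.25579069 0.09471193] 32.4
-> (0.358, 0.255, 0.0835, -3.5) shares [-0.0002  0.001   0.014 ] turn -0.0001 dist mm 11.241971055309824
```

Request:
send_rows(
  deltas=[
    [[0, 0, 0.004], 0],
    [[0, 0, 0.008], 0],
    [[0, 0, 0.012], 0],
    [[0, 0, 0.014], 0],
    [[0, 0, 0.0147], 0],
  ],
)

```text
clock: 32.82
tool_pos: [0.3579, 0.255, 0.0824]
orientation: [180.0, -0.0, -3.5]
force: [-4.1, -3.3, 25.1]
opening: 0.0378
gripper_force: 30.0
```

Request:
send_rows(
  deltas=[
    [[0, 0, 0], 0],
    [[0, 0, 0], 0],
    [[0, 0, 0], 0],
    [[0, 0, 0], 0],
    [[0, 0, 0], 0],
  ],
)

```text
clock: 33.23
tool_pos: [0.3579, 0.2549, 0.0825]
orientation: [-180.0, -0.0, -3.5]
force: [-2.5, -2.2, 15.2]
opening: 0.0379
gripper_force: 30.0
```

Request:
send_rows(
  deltas=[
    [[0, 0, 0], 0],
    [[0, 0, 0], 0],
    [[0, 0, -0.005], 0],
    [[0, 0, -0.012], 0],
    [[0, 0, -0.0163], 0],
  ],
  gripper=0.7,
)

```text
clock: 33.65
tool_pos: [0.3576, 0.2549, 0.0952]
orientation: [-180.0, -0.0, -3.5]
force: [-0.0, 0.7, 0.4]
opening: 0.0601
gripper_force: 0.0
```

Request:
send_rows(
  deltas=[
    [[0, 0, 0], 0],
    [[0, 0, 0], 0],
    [[0, 0, 0], 0],
    [[0, 0, 0], 0],
    [[0, 0, 0], 0],
  ],
)

```text
clock: 34.07
tool_pos: [0.3575, 0.2546, 0.0944]
orientation: [180.0, 0.0, -3.5]
force: [-0.1, -0.9, -0.8]
opening: 0.0617
gripper_force: 0.0
```

Request:
send_rows(
  deltas=[
    [[0, 0, 0], 0],
    [[0, 0, 0], 0],
    [[0, 0, 0], 0],
    [[0, 0, 0], 0],
    [[0, 0, 0], 0],
  ],
  gripper=0.3,
)

```text
clock: 34.48
tool_pos: [0.3575, 0.2548, 0.0946]
orientation: [-180.0, -0.0, -3.5]
force: [0.5, -1.0, -1.0]
opening: 0.0381
gripper_force: 30.0
```

Request:
send_rows(
  deltas=[
    [[0, 0, 0], 0],
    [[0, 0, 0], 0],
    [[0, 0, 0], 0],
    [[0, 0, 0], 0],
    [[0, 0, 0], 0],
  ],
)

```text
clock: 34.9
tool_pos: [0.3575, 0.2548, 0.0946]
orientation: [-180.0, -0.0, -3.5]
force: [0.8, 0.2, -0.0]
opening: 0.0378
gripper_force: 30.0
```

Request:
send_rows(
  deltas=[
    [[0, 0, -0.03], 0],
    [[0, 0, -0.07], 0],
    [[0, 0, -0.11], 0],
    [[0, 0, -0.14], 0],
    [[0, 0, -0.15], 0],
  ],
)

```text
clock: 35.32
tool_pos: [0.3583, 0.2557, 0.2181]
orientation: [-179.7, -0.2, -3.5]
force: [1.1, 1.1, -1.9]
opening: 0.0379
gripper_force: 30.0
```

Request:
send_rows(
  deltas=[
    [[0.035, 0.004, 0], 0],
    [[0.08, 0.009, 0], 0],
    [[0.125, 0.0145, 0], 0],
    [[0.17, 0.02, 0], 0],
    [[0.215, 0.0245, 0], 0],
  ],
)

```text
clock: 35.73
tool_pos: [0.5291, 0.2237, 0.2134]
orientation: [180.0, 0.1, -3.5]
force: [0.3, 1.9, -1.1]
opening: 0.0382
gripper_force: 30.0
```

Request:
send_rows(
  deltas=[
    [[0.035, 0.004, 0], 0],
    [[0.06, 0.007, 0], 0],
    [[0.0706, 0.0079, 0], 0],
    [[0.0706, 0.02, 0], 0],
    [[0.072, 0.045, 0], 0],
  ],
)

```text
clock: 36.15
tool_pos: [0.5827, 0.1856, 0.2129]
orientation: [180.0, 0.1, -3.5]
force: [-0.3, -0.1, -1.3]
opening: 0.0381
gripper_force: 30.0
```

Request:
send_rows(
  deltas=[
    [[0.0025, 0.025, 0], 0],
    [[0.0034, 0.0415, 0], 0],
    [[0.0034, 0.0415, 0.02], 0],
    [[0.0034, 0.0415, 0.06], 0],
    [[0.0034, 0.0415, 0.09], 0],
  ],
)

```text
clock: 36.57
tool_pos: [0.5829, 0.1514, 0.1418]
orientation: [-179.9, -0.0, -3.6]
force: [-0.5, -0.3, -3.7]
opening: 0.0379
gripper_force: 30.0
```

Run:
```python
from h import *
for i in range(4): ctrl.snapshot('side')
P=pose()[0];print(P,ctrl.get_obs()['clock']);go(.584,.152,.107,-3.5)
```

```text
[0.5836037  0.1517685  0.14289299] 36.7667
-> (0.584, 0.152, 0.107, -3.5) shares [ 0.0005 -0.0004  0.0449] turn 0.0001 dist mm 35.89592089957517
```

Request:
send_rows(
  deltas=[
    [[0.0005, 0, 0.012], 0],
    [[0.0005, 0, 0.024], 0],
    [[0.0005, 0, 0.034], 0],
    [[0.0005, 0, 0.042], 0],
    [[0.0005, 0, 0.0445], 0],
  ],
)

```text
clock: 37.18
tool_pos: [0.5838, 0.1515, 0.1056]
orientation: [180.0, 0.1, -3.5]
force: [-0.3, 0.4, -2.1]
opening: 0.0379
gripper_force: 30.0
```

Request:
send_rows(
  deltas=[
    [[0, 0, 0], 0],
    [[0, 0, 0.0005], 0],
    [[0, 0, 0.001], 0],
    [[0, 0, 0.0015], 0],
    [[0, 0, 0.002], 0],
  ],
)

```text
clock: 37.6
tool_pos: [0.5845, 0.1519, 0.1057]
orientation: [-180.0, -0.0, -3.5]
force: [0.4, 0.2, -1.4]
opening: 0.0381
gripper_force: 30.0
```

Request:
send_rows(
  deltas=[
    [[0, 0, 0.0003], 0],
    [[0, 0, 0.0006], 0],
    [[0, 0, 0.001], 0],
    [[0, 0, 0.001], 0],
    [[0, 0, 0.001], 0],
  ],
)

```text
clock: 38.02
tool_pos: [0.5844, 0.1518, 0.1047]
orientation: [-180.0, -0.0, -3.5]
force: [-0.1, 1.0, -2.3]
opening: 0.0377
gripper_force: 30.0
```

Request:
send_rows(
  deltas=[
    [[0, 0, 0.0003], 0],
    [[0, 0, 0.0006], 0],
    [[0, 0, 0.0008], 0],
    [[0, 0, 0.0008], 0],
    [[0, 0, 0.0008], 0],
  ],
)

```text
clock: 38.43
tool_pos: [0.5845, 0.1518, 0.1045]
orientation: [-180.0, -0.0, -3.5]
force: [-2.4, -1.0, 5.4]
opening: 0.0381
gripper_force: 30.0
```

Contact with the tray floor at the expected height. Release and retreat straight up.

Request:
send_rows(
  deltas=[
    [[0, 0, 0], 0],
    [[0, 0, 0], 0],
    [[0, 0, 0], 0],
    [[0, 0, 0], 0],
    [[0, 0, -0.01], 0],
  ],
  gripper=0.7,
)

```text
clock: 38.85
tool_pos: [0.5835, 0.1513, 0.1106]
orientation: [179.9, 0.1, -3.5]
force: [-0.3, 0.2, 0.7]
opening: 0.0603
gripper_force: 0.0
```

Request:
send_rows(
  deltas=[
    [[0, 0, -0.03], 0],
    [[0, 0, -0.07], 0],
    [[0, 0, -0.11], 0],
    [[0, 0, -0.14], 0],
    [[0, -0.04, -0.15], 0],
  ],
)

```text
clock: 39.27
tool_pos: [0.5873, 0.1812, 0.2376]
orientation: [-179.9, -0.3, -3.7]
force: [1.6, 1.0, -0.4]
opening: 0.0613
gripper_force: 0.0
```

Request:
send_rows(
  deltas=[
    [[-0.03, -0.03, 0], 0],
    [[-0.06, -0.06, 0], 0],
    [[-0.09, -0.1, 0], 0],
    [[-0.1, -0.14, 0], 0],
    [[-0.1, -0.16, 0], 0],
  ],
)

```text
clock: 39.68
tool_pos: [0.5129, 0.3194, 0.2332]
orientation: [-179.9, -0.1, -3.4]
force: [0.5, -0.3, 0.7]
opening: 0.0614
gripper_force: 0.0
```

Run:
```python
from h import *
for i in range(3): ctrl.snapshot('side')
a=shot('side');w=shot('wrist');t=shot('top');print(pose()[0],ctrl.get_obs()['clock'])
A=cv2.resize(a['color'][130:280,180:340,::-1],(400,375),interpolation=2);B=cv2.resize(w['color'][0:240,256:512,::-1],(400,375),interpolation=2)
cv2.imwrite('pics/fin.png',np.hstack([A,B]))
```

```text
[0.51455683 0.315483   0.23190867] 39.9833
```

View pics/fin.png

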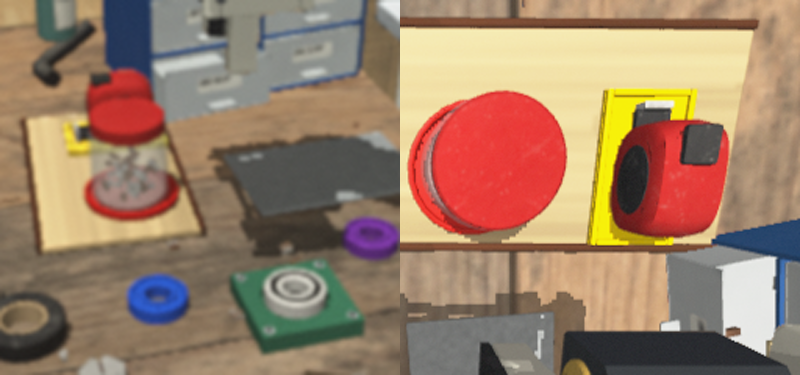

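All as asked: jar upright in its tray (left view (130,160)), tape measure standing in the yellow tray (right view (670,180)), and bearing home in the seat (left view (295,292)). The arm is clear, so I hand in.

```bash
python3 -c "
from plant import ctrl
print(ctrl.close_job())"
```

```text
the job is handed in; nothing more can be done
None
```

The job is handed in at about 40 s: the bearing lies flat in the green housing's recess, the jar stands upright in its red tray, the tape measure stands in its yellow tray, and the tape roll and spark plug were not touched.

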